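# Clamp a block lamination in the swing-arm press

### The job

Load the laminating press: swing its arm clear by the wooden handle, take the steel-topped caul (the pressure block) out of the pin nest, stack all the loose pine blocks that are there flat in the nest instead, and lay the caul on top of them, steel side up. Then swing the arm fully shut over the stack and turn the black ratchet knob clockwise until its foot is tight on the caul and the knob slips, clicking over at least once (a click is 20 degrees of slip). Leave it tight, and do not disturb the tin of screws.

Things in the scene. Friction and masses are not known exactly. Their poses are not given: they have to be found in the camera images.
- press: Fixed press: plywood base 250 x 130 x 15 mm; at its -x end a nest of six upright steel pins, at its +x end a steel column (36 mm across, axis 140 mm along +x from the origin) with a grey swing arm. Origin on the bench top under the nest's centre; z up; x from nest to column; y along the nest's long side. It never moves but stands elsewhere, turned about a quarter turn, at each start.
- nest (a point): Centre of the nest's floor, 15 mm above the bench, press axes. Pins (10 mm thick, 58 mm tall, round tops) at x = +-33.5, y = +-32 mm and at x = 0, y = +-51 mm: a 50 x 85 mm block, long side along the press's y, has 3.5 mm play all round. Fingers go down at the middle of the long sides. Stack flat, one on another; a 4th block and the caul may stand above the pins.
- block1: A plain pine block 50 x 85 x 18 mm, about 60 g, lying flat and loose on the bench at the robot's right (all four are alike; 2 to 4 of them are there, the others are None). Origin at the centre of its underside; x across its 50 mm width, y along its 85 mm length, z up. Grasp across the 50 mm.
- block2: A plain pine block 50 x 85 x 18 mm, about 60 g, lying flat and loose on the bench at the robot's right (all four are alike; 2 to 4 of them are there, the others are None). Origin at the centre of its underside; x across its 50 mm width, y along its 85 mm length, z up. Grasp across the 50 mm.
- block3: A plain pine block 50 x 85 x 18 mm, about 60 g, lying flat and loose on the bench at the robot's right (all four are alike; 2 to 4 of them are there, the others are None). Origin at the centre of its underside; x across its 50 mm width, y along its 85 mm length, z up. Grasp across the 50 mm.
- block4: A plain pine block 50 x 85 x 18 mm, about 60 g, lying flat and loose on the bench at the robot's right (all four are alike; 2 to 4 of them are there, the others are None). Origin at the centre of its underside; x across its 50 mm width, y along its 85 mm length, z up. Grasp across the 50 mm.
- caul: The caul: a dark wooden pressure block 50 x 85 x 16 mm with a 40 x 50 x 4 mm steel plate on top (20 mm in all, about 110 g), at the start lying alone in the nest, plate up. Origin at the centre of its underside; x across the 50 mm width, y along the length, z up. Grasp across the 50 mm.
- swing (a joint): Arm angle about the column (rad): 0 = fully shut against its stop (arm along the press's -x, foot over the nest's centre), growing counter-clockwise from above to 1.35 (wide open, over the press's -y side). Starts at 0 to 0.25. Stays where left (friction 0.4 N m); the stop takes the reaction of tightening. Nest clear from about 0.9 on. Bar 30 x 20 mm, underside 130 mm above the bench.
- pivot (a point): On the arm's vertical hinge axis, at the height of the grips (187 mm above the bench).
- handle_grip (a point): Where to grip the upright wooden handle at the arm's end: on its axis, 220 mm from the pivot axis, 187 mm above the bench. Round, 20 to 22 mm thick, standing 50 mm up from the arm to 202 mm above the bench. Pinch from above and carry it round in an arc about the pivot. Moves with the arm.
- knob_grip (a point): Where to grip the ratchet knob: on its vertical axis, 140 mm from the pivot axis, 80 mm short of the handle, 187 mm above the bench. Black, round, ribbed, 44 mm across, 36 mm tall (top 201 mm above the bench), white line on top; under it an aluminium collar 48 mm across with 18 marks. Moves with the arm; keeps its height when turned.
- spindle (a joint): How far the collar has been turned clockwise (seen from above) from its start at 0 (rad), up to about 8.3. It drives the plunger down 7.64 mm per rad (48 mm a turn); turning takes 0.18 N m and it stays where it is left.
- knob (a joint): How far the knob has slipped clockwise past the collar (rad), 0 at the start. It carries the collar along until the torque passes 0.3 N m, that is when the foot is tight on the work; then the collar stands still and the knob slips, a click for every 0.35 rad. Turning back counter-clockwise undoes it.
- plunger: The sprung round steel foot (30 mm across) of the plunger under the arm, on the knob's axis. Origin at the centre of the foot's underside; fully up (start) it is 115 mm above the bench, 100 mm above the nest's floor; it goes down up to 64 mm; its spring gives 3.5 N per mm, about 4 to 5 mm when the knob slips. Two blocks and the caul stand 56 mm above the floor, three 74 mm, four 92 mm.
- bench (a point): A fixed point on the bench top, 500 mm ahead of the robot. Keep the arm off the fixed cable reel hanging at its left: world frame, mm, its black lead runs from (250, 230, 870) by (220, 260, 600), (190, 280, 480) and (120, 350, 180) to the bench at (100, 430, 30); the reel fills x 200 to 320, y 50 to 190, z 790 to 990.
- screw_tin: Open tin with wood screws, about 80 mm across and 54 mm tall, standing at the back right; not to be disturbed. Origin at its underside.

How it is judged:
By the outcome, as a careful person would: the job done as asked, in the order asked, and still so for the second after the job is handed in, with the robot touching nothing.
Of block1, block2, block3, block4 only 2 to 4 are there at a start; the rules pass over those that are not, and their reading is None.
At some moment in a run one of block1, block2, block3, block4 may be knocked a few centimetres aside while the robot is not near it.
Once in a run the grip may slacken for a moment while it holds something.
It also fails if it takes over 210 s, if anything falls off the work surface, if the arm or the gripper's body presses on something with over 40 N, if the wrist force passes 120 N, or if a joint passes its speed limit or range.

### The arm

A 6-joint arm with a two-finger parallel gripper is mounted at the origin on the work surface; the furniture and walls round the work are solid. World frame = base frame: x ahead of the robot, y to its left, z up, the work surface at z = 0. Lengths are in m, angles in rad, forces in N, time in s.
With the tool pointing down it reaches from about 0.3 to 0.775 m from the base axis. Payload 14.6 kg.
Tool frame: the origin (TCP) lies at the very end of the fingers, on their centre line; the grasp point (between the pads) lies 19 mm behind it; z points along the fingers, y is the line along which they close (so a half turn about z gives the same grasp; the last joint's range is limited). The gripper opens to 94 mm and grips with 3 to 60 N. Pads are 16 mm wide; open, the fingers measure 119 mm over their backs; the gripper's body (75 mm by 177 mm) begins 78 mm behind the grasp point.
Start: joints at [-1.409, 0.3, 1.521, -0, 1.321, -0.067], TCP at [0.125, -0.536, 0.175] pointing down, gripper open.
Joint ranges: [-3.03, 3.03], [-0.79, 2.21], [0.23, 2.52], [-1.04, 4.18], [0, 3.07], [-2.55, 2.55]. Speed limits (rad/s): [2.22, 2.22, 2.57, 3.14, 3.14, 3.14].

### API

Orientations are given as [roll, pitch, yaw] about the fixed x, y, z axes, in that order (R = Rz(yaw) Ry(pitch) Rx(roll)).
In Python, from station import status, vision, order, silhouettes gives the robot as it stands. The module is installed in compiled form; this text tells all that it offers.
- The arm moves only by the shell command python3 -m pendant 'ROWS' [FORCE]. ROWS is JSON, one flat list of numbers, 7 for each row, row after row: the shift along the tool's x, y, z in units of 500 mm (1.0 is 500 mm), then the turn, a rotation vector about the tool's x, y, z in units of 90 degrees (1.0 is 90 degrees), then the opening, from -1 (shut) to 1 (fully open). A call has 1 to 12 rows; each row is the pose to reach, as a shift and turn from the pose commanded when the call began, along the tool's axes at that moment; what a row does not reach only later rows make up. A row lasts 1/10 s, in which the tool goes at most 50 mm and 8.59 degrees, less where a joint would pass 70% of its speed; a pose out of reach is approached as far as the arm can. A call with a number of a shift or a turn outside -1 to 1 is refused whole. A call with a gripper value outside its range is refused whole. The fingers move at their own pace and stop on an object; FORCE is the grip in N (left out, the last holds). Time passes only in rows, so rows that repeat a pose let the fingers close. It gives the time, the measured TCP pose, the force, the opening and the grip force at its end, in the units of the state.
- status.get_obs(): the state, without advancing time (a new reading comes with each control period).
- vision.camera(name): name is "side" or "top" or "wrist"; returns a dict with "pixels" (480x640x3 uint8, red, green, blue), "K" (3x3 intrinsics, pixels), "R" (3x3) and "t" (3): a world point X has camera coordinates R X + t. Camera axes: x right, y down, z forward; pixel columns grow to the right and rows downward; lengths in m; the calibration is good to about 2 mm. A picture is of the moment at which its call begins. There is no depth.
- order.hand_in(): hands the job in; it is judged then, once.
Trained networks look in a picture, given as the dict that the camera call returned (one of the last four; its "shot" number tells which), for a name from the list of things; names that differ only in an ending like _2 or _b are one class to them, and where a whole thing is asked for, a point or a joint stands for the part that bears it (a point fixed in the world has none). Each returns a list of dicts, best first, with "score" (0 to 1); they miss things now and then, are a little off and sometimes report something else, mostly with a low value. They report only what shows in the picture. A call takes as long as a camera call.
- silhouettes(target, picture): "region" (480x640 bool, what is visible of it) and "extent" ([left, top, right, bottom] in pixels, round what is visible of it).
The state is a dict: "time_s": time; "qpos": joint angles; "joint_vel": joint speeds; "tau": joint torques, N m; "ee_pos": TCP position; "eef_rot": TCP orientation; "force": force on the tool from outside, world axes, zero at the start; "moment": the same for the moment, N m; "grip_width": finger opening in m; "grip_force": force on a finger pad.
Only numpy, scipy, OpenCV 4.12 (cv2) and the standard library are available. Lean on these libraries where they do the work, as an engineer would, in place of code of your own. Each camera call takes 0.05 s, during which the arm holds its last target. There are 200 camera calls.

## Working session

There is one attempt and no reset: what is moved stays moved. The work goes in short steps, Python scripts to look and compute and a shell command to move; the robot and the scene stay as the last step left them, time stands still between calls to the robot, and variables do not carry over. Pictures are saved under pics/ and viewed, at most 14 in all, crops included, and the job is handed in when it is done.

```bash
mkdir -p pics; ls
python3 - <<'E'
from station import status, vision, order, silhouettes
import cv2,numpy as np
o=status.get_obs();print({k:np.round(v,3) for k,v in o.items()})
for n in("top","side"):
    p=vision.camera(n);cv2.imwrite(f"pics/{n}0.png",p["pixels"][:,:,::-1])
    print(n,p["K"],np.round(p["R"],3),p["t"])
    for t in("press","block1","caul","handle_grip","knob_grip","screw_tin","plunger"):
        for d in silhouettes(t,p):
            print(n,t,round(d["score"],2),d["extent"],d["region"].sum())
E
```

```text
pics
{'time_s': np.float64(0.0), 'qpos': array([-1.409,  0.3  ,  1.522, -0.   ,  1.321, -0.067]), 'joint_vel': array([-0.   , -0.   , -0.001,  0.   , -0.   , -0.   ]), 'tau': array([-2.0000e-03, -5.3181e+01, -3.5274e+01,  7.1000e-02,  2.5000e-02,
       -0.0000e+00]), 'ee_pos': array([ 0.125, -0.535,  0.175]), 'eef_rot': array([-3.14 , -0.   ,  0.229]), 'force': array([ 0.938, -0.783,  0.723]), 'moment': array([ 0.012, -0.044,  0.016]), 'grip_force': np.float64(0.0), 'grip_width': np.float64(0.094)}
top [[520.20785867   0.         317.1888248 ]
 [  0.         520.20785867 244.11561905]
 [  0.           0.           1.        ]] [[-0.014 -1.    -0.018]
 [-0.984  0.017 -0.176]
 [ 0.176  0.015 -0.984]] [-0.15770985  0.6041495   1.0477885 ]
top press 0.69 [177.3, 260.8, 309.5, 333.9] 6854
top block1 0.73 [366.7, 250.4, 409.5, 278.1] 919
top block1 0.64 [421.6, 250.1, 467.2, 288.5] 1013
top caul 0.8 [255.8, 301.3, 280.8, 322.3] 452
top handle_grip 0.56 [174.3, 274.3, 313.0, 301.5] 2463
top knob_grip 0.86 [175.2, 270.2, 314.7, 304.1] 2684
top screw_tin 0.74 [360.5, 165.4, 401.6, 207.3] 1060
side [[619.30821925   0.         313.20506465]
 [  0.         619.30821925 234.30048589]
 [  0.           0.           1.        ]] [[-0.997 -0.078 -0.012]
 [-0.029  0.496 -0.868]
 [ 0.074 -0.865 -0.496]] [0.54389871 0.22065354 0.96409067]
side press 0.58 [288.9, 210.5, 391.5, 424.5] 11301
side block1 0.76 [302.7, 236.5, 329.1, 268.0] 696
side block1 0.69 [314.3, 212.0, 344.8, 238.6] 555
side block1 0.45 [288.2, 212.2, 393.6, 426.0] 11326
side caul 0.59 [350.1, 314.4, 378.0, 345.7] 443
side caul 0.57 [317.8, 208.1, 364.2, 341.4] 3470
side caul 0.17 [285.5, 211.5, 391.7, 424.3] 11548
side handle_grip 0.86 [317.1, 209.6, 363.4, 339.5] 3490
side knob_grip 0.63 [317.7, 208.3, 359.1, 343.3] 3293
side knob_grip 0.4 [331.8, 226.6, 360.5, 260.6] 815
side screw_tin 0.58 [217.1, 231.5, 252.5, 267.7] 1285
```

View pics/top0.png

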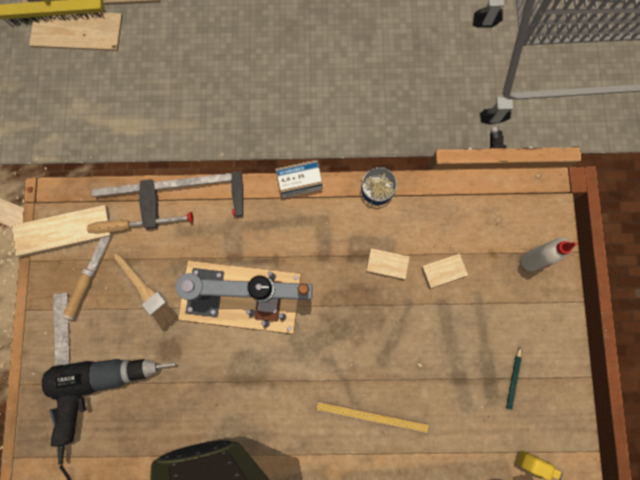

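View pics/side0.png

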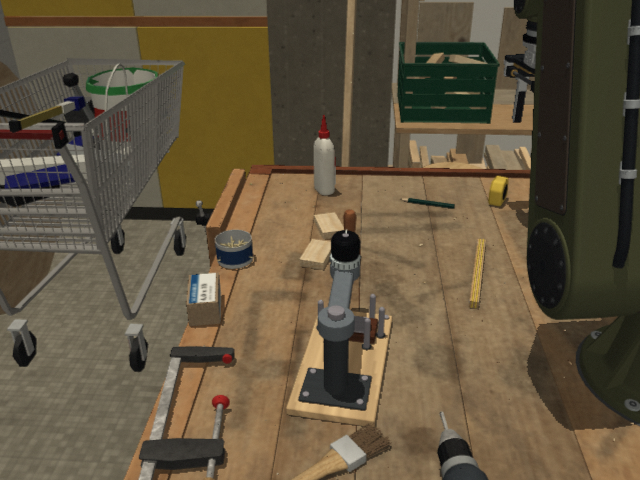

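```bash
cat > h.py <<'E'
from station import status, vision, order, silhouettes
import cv2,numpy as np
from scipy.optimize import minimize
from scipy.spatial.transform import Rotation as Ro
def proj(p,X):
    c=np.atleast_2d(X)@p["R"].T+p["t"]; q=c@p["K"].T
    return q[:,:2]/q[:,2:]
def back(p,uv,z):
    C=-p["R"].T@p["t"]; d=p["R"].T@np.linalg.inv(p["K"])@np.r_[uv,1]
    return C+d*(z-C[2])/d[2]
def box(x,y,yaw,z0,h,w=.05,l=.085):
    c,s=np.cos(yaw),np.sin(yaw)
    return np.array([[x+c*a-s*b,y+s*a+c*b,z0+k] for a in(-w/2,w/2) for b in(-l/2,l/2) for k in(0,h)])
def fitbox(views,x0,z0,h,w=.05,l=.085):
    # views: list of (picture, mask); maximise IoU
    def f(v):
        e=0
        for p,m in views:
            im=np.zeros((480*2,640*2),np.uint8); hull=cv2.convexHull(np.float32(proj(p,box(*v,z0,h,w,l))*2+.5))
            cv2.fillConvexPoly(im,np.int32(np.round(hull*16)),1,shift=4)
            M=cv2.resize(m.astype(np.uint8),(1280,960),interpolation=cv2.INTER_NEAREST)
            e+=1-(im&M).sum()/max((im|M).sum(),1)
        return e/len(views)
    best=None
    for dy in np.arange(0,np.pi,np.pi/8):
        v=np.array([x0[0],x0[1],dy])
        r=minimize(f,v,method="Nelder-Mead",options=dict(initial_simplex=v+np.array([[0,0,0],[.01,0,0],[0,.01,0],[0,0,.3]]),xatol=1e-4,fatol=1e-4))
        if best is None or r.fun<best.fun:best=r
    return best.x,1-best.fun
def toolmove(target,yaw=None):
    """shift in tool axes/0.5m and turn about tool z in 90deg units from measured pose"""
    o=status.get_obs();R=Ro.from_euler("xyz",o["eef_rot"])
    d=R.inv().apply(np.array(target)-o["ee_pos"])/.5
    a=None
    if yaw is not None:
        a=(R.inv()*Ro.from_euler("xyz",[np.pi,0,yaw])).as_rotvec()/(np.pi/2)
    print("shift",np.round(d,4),"turn",None if a is None else np.round(a,4))
E
python3 - <<'E'
from h import *
p=vision.camera("top");s=vision.camera("side")
print("tcp px",proj(p,[.125,-.536,.175]),"cam",-p["R"].T@p["t"])
for n,uv,z in(("handle",(304,290),.202),("knob",(261,287),.201),("col",(189,286),.155),("col",(189,286),.187)):print(n,back(p,uv,z))
B=[d for d in silhouettes("block1",p) if d["score"]>.5]
S=silhouettes("block1",s)
for b in B:
    v,u=np.where(b["region"]);x0=back(p,(u.mean(),v.mean()),.015)
    print("block",fitbox([(p,b["region"])],x0,0,.018))
    bx=fitbox([(p,b["region"])],x0,0,.018)[0]
    for d in S[:2]:
        r,q=fitbox([(p,b["region"]),(s,d["region"])],bx,0,.018)
        if q>.6:print("  both",r,q)
d=silhouettes("screw_tin",p)[0];v,u=np.where(d["region"]);print("tin",back(p,(u.mean(),v.mean()),.04))
# base outline: plywood colour quad at z=15mm
for uv in((191,261),(301,272),(295,334),(178,323)):print("base",back(p,uv,.015))
E
```

```text
tcp px [[535.50108108 502.19637017]] cam [ 0.40816902 -0.18406299  1.1345698 ]
handle [ 0.4915992  -0.14471011  0.202     ]
knob [ 0.49831237 -0.06726726  0.201     ]
col [0.50682248 0.07516944 0.155     ]
col [0.50359973 0.06670099 0.187     ]
block (array([ 0.54511668, -0.44145703,  0.32104115]), np.float64(0.9441941941941941))
  both [ 0.54540539 -0.44123112  3.43600036] 0.8667243639480525
block (array([ 0.56182794, -0.31890042,  2.8833155 ]), np.float64(0.9433485078401619))
  both [ 0.56229467 -0.31889047  2.91415074] 0.8888675846706277
tin [ 0.72880037 -0.3019084   0.04      ]
base [0.57555082 0.10943354 0.015     ]
base [ 0.54743848 -0.13069399  0.015     ]
base [ 0.41522839 -0.11679687  0.015     ]
base [0.44199204 0.13353383 0.015     ]
```

```bash
python3 -c "
from h import *
toolmove([.46,-.145,.34],1.508)"
```

```text
shift [ 0.8302 -0.6089 -0.3293] turn [-0.     -0.     -0.8144]
```

```bash
python3 -m pendant '[0.0,0.0,-0.1,0,0,0,1, 0.083,-0.061,-0.2,0,0,0,1, 0.166,-0.122,-0.33,0,0,-0.08,1, 0.25,-0.18,-0.33,0,0,-0.17,1, 0.33,-0.24,-0.33,0,0,-0.26,1, 0.41,-0.3,-0.33,0,0,-0.35,1, 0.5,-0.365,-0.33,0,0,-0.44,1, 0.58,-0.425,-0.33,0,0,-0.53,1, 0.66,-0.486,-0.33,0,0,-0.62,1, 0.75,-0.55,-0.33,0,0,-0.71,1, 0.83,-0.609,-0.33,0,0,-0.8144,1, 0.83,-0.609,-0.33,0,0,-0.8144,1]'
python3 - <<'E'
from h import *
print(status.get_obs()["ee_pos"],status.get_obs()["eef_rot"],status.get_obs()["qpos"])
p=vision.camera("wrist");cv2.imwrite("pics/w1.png",p["pixels"][:,:,::-1])
print("cam",-p["R"].T@p["t"],p["K"][0])
print(proj(p,[[.4916,-.1447,.202],[.4983,-.0673,.201],[.4875,-.066,.015],[.505,.07,.16]]))
E
```

```text
time_s: 2.25
ee_pos: [0.4587, -0.1455, 0.3406]
eef_rot: [3.141, 0.0, 1.514]
force: [0.3, -0.8, 0.4]
grip_width: 0.094
grip_force: 0.0
[ 0.45869972 -0.14551616  0.3406195 ] [3.14095618e+00 2.38787760e-04 1.51369836e+00] [-3.83308879e-01  7.14302325e-02  1.41481832e+00 -2.23119133e-05
  1.65466467e+00 -3.26212869e-01]
cam [ 0.46349391 -0.06959323  0.55058958] [427.90268387   0.         320.78001509]
[[359.21610353 210.48031651]
 [364.4157888  113.35771609]
 [340.08380588 114.70913105]
 [362.63389399 -65.9913447 ]]
```

View pics/w1.png

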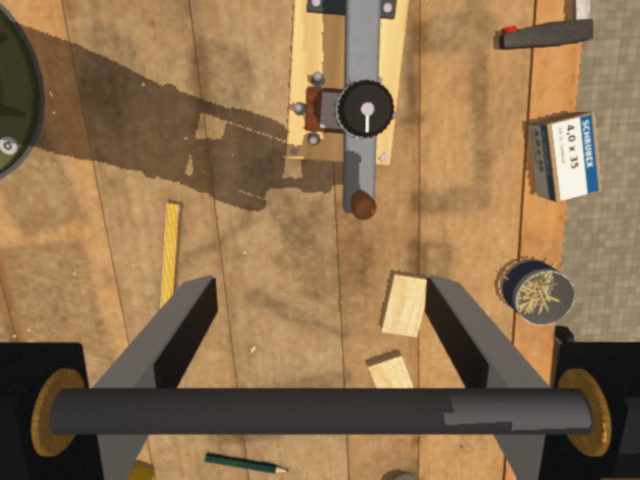

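Wrist view: handle top at (363,206), knob top centre at (367,108), nest pins near (318,78), (299,108), (314,140); the arm covers the rest of the nest.

Run:
```python
from h import *
p=vision.camera("wrist")
h=back(p,(363,205.5),.202);k=back(p,(367,108.5),.201);print(h,k,np.linalg.norm(h-k))
u=(k-h)/np.linalg.norm(k-h);print("pivot",k+.14*u,h+.22*u,np.degrees(np.arctan2(-u[1],-u[0])))
for uv in((318,78),(299,108),(314,140)):print("pin",back(p,uv,.073))
toolmove([*h[:2],.27],1.508)
```

```text
[ 0.49791592 -0.13554448  0.202     ] [ 0.50339631 -0.0587572   0.201     ] 0.07698910259155252
pivot [0.51336206 0.08087581 0.19918156] [0.51357639 0.08387882 0.19914245] -94.08233540681269
pin [ 0.46632387 -0.02278917  0.073     ]
pin [ 0.44432997 -0.05184415  0.073     ]
pin [ 0.45836407 -0.08609165  0.073     ]
shift [0.02   0.0748 0.1397] turn [-0.0003 -0.0006  0.004 ]
```

Run:
```python
from h import *
o=status.get_obs();print(o["ee_pos"],o["qpos"])
p=vision.camera("wrist");t=vision.camera("top");print(-p["R"].T@p["t"],p["R"].round(4))
R=Ro.from_euler("xyz",o["eef_rot"])
for s in(-.047,.047,-.0595,.0595):print("tip",proj(p,o["ee_pos"]+R.apply([0,s,0])))
print("block pred",proj(p,[.5623,-.3189,.018]),"tin pred",proj(p,[.7288,-.3019,.054]))
for q,n in((p,"w"),(t,"t")):
  for nm,h in(("screw_tin",.054),("block1",.018)):
    for d in silhouettes(nm,q):
        if d["score"]>.4:
            v,u=np.where(d["region"]);print(n,nm,d["score"],d["extent"],back(q,(u.mean(),v.mean()),h/2))
for n,q in(("w",p),("t",t)):
    g=cv2.medianBlur(cv2.cvtColor(q["pixels"],cv2.COLOR_RGB2GRAY),3)
    lo,hi=((22,36) if n=="w" else (9,18))
    c=cv2.HoughCircles(g,cv2.HOUGH_GRADIENT,1,15,param1=120,param2=14,minRadius=lo,maxRadius=hi)
    for x,y,r in c[0][:8]:print(n,x,y,r,back(q,(x,y),.201))
c=t["pixels"][225:345,165:325];cv2.imwrite("pics/c1.png",cv2.resize(c,None,fx=5,fy=5,interpolation=cv2.INTER_CUBIC)[:,:,::-1])
```

```text
[ 0.46001765 -0.14346659  0.3398382 ] [-3.78810468e-01  7.39604645e-02  1.41385356e+00  7.54517376e-04
  1.65455895e+00 -3.22196689e-01]
[ 0.46498281 -0.06780732  0.54991076] [[ 9.985e-01 -5.560e-02 -1.000e-04]
 [-5.370e-02 -9.638e-01  2.612e-01]
 [-1.470e-02 -2.608e-01 -9.653e-01]]
tip [[229.03508068 270.44040288]]
tip [[409.74410604 270.57163375]]
tip [[204.99801528 270.42294717]]
tip [[433.76795367 270.58907987]]
block pred [[403.18404681 307.79469487]] tin pred [[541.57269932 300.71816022]]
w screw_tin 0.91 [500.4, 262.8, 572.6, 328.2] [ 0.73552557 -0.30477538  0.027     ]
w block1 0.89 [369.2, 350.8, 412.2, 387.1] [ 0.5424874 -0.4219433  0.009    ]
w block1 0.86 [378.1, 274.6, 425.0, 337.1] [ 0.56393675 -0.32035728  0.009     ]
t screw_tin 0.76 [357.8, 165.2, 399.7, 207.8] [ 0.73245064 -0.30363     0.027     ]
t block1 0.93 [365.2, 248.0, 411.8, 280.1] [ 0.56260888 -0.31940268  0.009     ]
t block1 0.72 [422.6, 252.8, 465.2, 288.1] [ 0.54540927 -0.4420737   0.009     ]
w 541.5 297.5 28.6 [ 0.65029299 -0.22942973  0.201     ]
w 366.5 111.5 28.8 [ 0.50102834 -0.06375053  0.201     ]
w 524.5 285.5 27.5 [ 0.63459652 -0.21725001  0.201     ]
w 558.5 146.5 32.1 [ 0.65359269 -0.0991846   0.201     ]
w 542.5 331.5 31.0 [ 0.65379237 -0.26265081  0.201     ]
w 571.5 170.5 28.8 [ 0.66582854 -0.11899711  0.201     ]
w 567.5 399.5 34.3 [ 0.68293717 -0.33507821  0.201     ]
w 46.5 427.5 28.4 [ 0.18565667 -0.33860526  0.201     ]
t 378.5 183.5 17.4 [ 0.68736709 -0.28506972  0.201     ]
t 571.5 24.5 16.3 [ 1.00191273 -0.67233708  0.201     ]
t 611.5 25.5 14.1 [ 0.99777465 -0.74933108  0.201     ]
t 591.5 24.5 11.8 [ 1.00091067 -0.71098363  0.201     ]
t 104.5 375.5 17.4 [0.34697561 0.20754231 0.201     ]
t 489.5 14.5 12.5 [ 1.0276006  -0.51482721  0.201     ]
t 151.5 367.5 10.2 [0.35959176 0.12505459 0.201     ]
t 628.5 25.5 9.4 [ 0.99692706 -0.78207336  0.201     ]
```

View pics/c1.png

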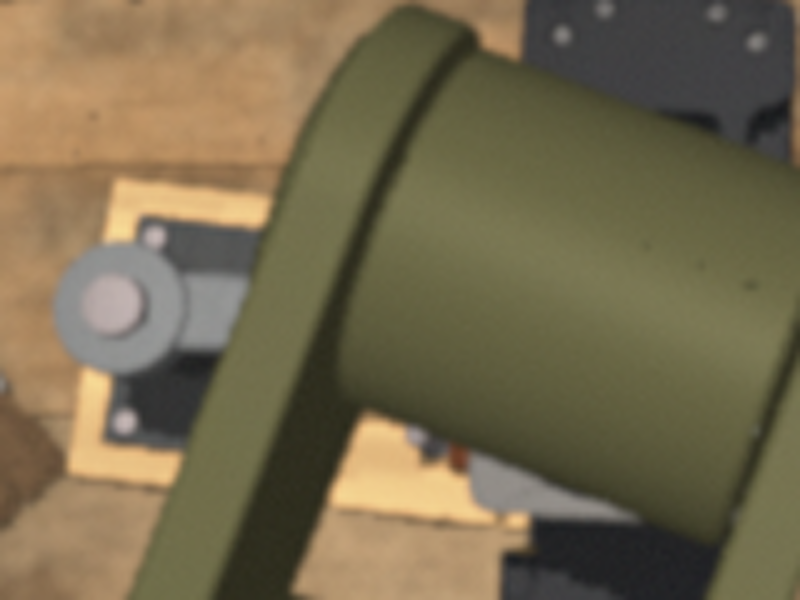

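```bash
cat >> h.py <<'E'
def colmask(p,lo,hi,win):
    x0,y0,x1,y1=win
    m=cv2.inRange(cv2.cvtColor(p["pixels"],cv2.COLOR_RGB2HSV),lo,hi); z=np.zeros_like(m); z[y0:y1,x0:x1]=m[y0:y1,x0:x1]
    n,l,st,c=cv2.connectedComponentsWithStats(z)
    i=1+np.argmax(st[1:,4]); return c[i],st[i],l==i
E
python3 - <<'E'
from h import *
p=vision.camera("wrist");cv2.imwrite("pics/w2.png",p["pixels"][:,:,::-1])
c,st,m=colmask(p,(0,110,50),(14,255,170),(325,170,400,240));print("handle",c,st,back(p,c,.195))
c2,st,m=colmask(p,(0,0,0),(180,90,60),(320,70,410,160));print("knob",c2,st,back(p,c2,.19))
cr=p["pixels"][0:240,250:450];cv2.imwrite("pics/c2.png",cv2.resize(cr,None,fx=2.5,fy=2.5)[:,:,::-1])
E
```

```text
handle [364.39191564 201.77855888] [353 187  26  30 569] [ 0.49522204 -0.14220598  0.195     ]
knob [365.95249876 103.1415141 ] [ 339   76   55   57 2021] [ 0.49992923 -0.06266913  0.19      ]
```

View pics/c2.png

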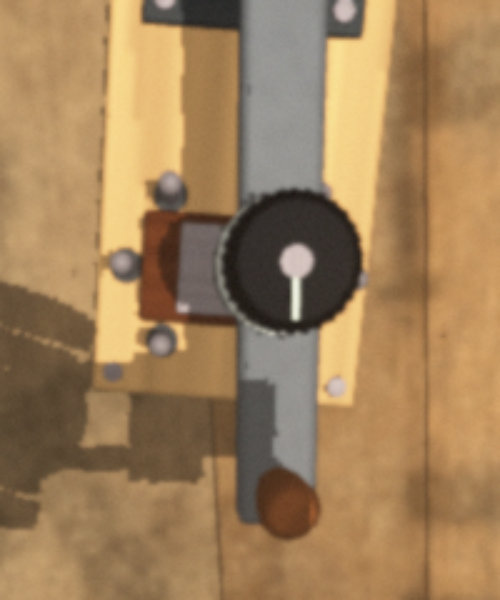

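Crop: handle top ≈ pixel (366,201), knob cap ≈ (368.8,104), pin tops ≈ (318.4,73.6), (299.6,104), (314.4,134.8).

Run:
```python
from h import *
p=vision.camera("wrist")
h=back(p,(366,201.5),.2);k=back(p,(368.8,104),.203);print(h,k,np.linalg.norm((h-k)[:2]))
u=(k-h)/np.linalg.norm((k-h)[:2]);print("pivot",k+.14*u,h+.22*u,np.degrees(np.arctan2(-u[1],-u[0])))
P=[back(p,uv,.073) for uv in((318.4,73.6),(299.6,104),(314.4,134.8))]
L=np.array([[.0335,.032],[0,.051],[-.0335,.032]])
from scipy.optimize import least_squares
f=lambda v:np.concatenate([ (v[:2]+np.array([[np.cos(v[2]),-np.sin(v[2])],[np.sin(v[2]),np.cos(v[2])]])@l)-q[:2] for l,q in zip(L,P)])
r=least_squares(f,[.49,-.06,1.46]);v=r.x;print("nest",v,r.fun*1e3,"pivot",v[:2]+.14*np.array([np.cos(v[2]),np.sin(v[2])]))
toolmove([*h[:2],.27],1.5)
toolmove([*h[:2],.168],1.5)
```

```text
[ 0.49615252 -0.14103419  0.2       ] [ 0.50081407 -0.0637604   0.203     ] 0.077414262655943
pivot [0.50924425 0.07598555 0.20842536] [0.50939995 0.0785666  0.20852556] -93.45218807703122
nest [ 0.49125141 -0.06206556  1.43880382] [ 0.54171986  1.95495019 -0.68531942  0.39722543  0.14359957 -2.35217562] pivot [0.50967675 0.07671667]
shift [0.0196 0.0766 0.1411] turn [0.0002 0.0001 0.0039]
shift [0.0196 0.0766 0.3451] turn [0.0002 0.0001 0.0039]
```

```bash
python3 -m pendant '[0.01,0.04,0.05,0,0,0,1, 0.018,0.0766,0.14,0,0,0,1, 0.018,0.0766,0.2,0,0,0,1, 0.018,0.0766,0.27,0,0,0,1, 0.018,0.0766,0.345,0,0,0,1, 0.018,0.0766,0.345,0,0,0,1, 0.018,0.0766,0.345,0,0,0,1, 0.018,0.0766,0.345,0,0,0,-1, 0.018,0.0766,0.345,0,0,0,-1, 0.018,0.0766,0.345,0,0,0,-1, 0.018,0.0766,0.345,0,0,0,-1, 0.018,0.0766,0.345,0,0,0,-1]' 25
python3 -c "
from h import *
o=status.get_obs();print(o['ee_pos'],o['grip_width'],o['grip_force'],o['eef_rot'],o['force'])"
```

```text
time_s: 3.95
ee_pos: [0.4966, -0.1409, 0.1681]
eef_rot: [3.141, 0.0, 1.508]
force: [0.0, 0.4, 0.7]
grip_width: 0.0574
grip_force: 0.0
[ 0.49659532 -0.14088714  0.16812294] 0.05737715575308007 0.0 [3.14123885e+00 1.11775079e-04 1.50804533e+00] [0.03520152 0.43071166 0.68917258]
```

```bash
python3 -m pendant '[0,0,0,0,0,0,-1, 0,0,0,0,0,0,-1, 0,0,0,0,0,0,-1, 0,0,0,0,0,0,-1]' 25
cat >> h.py <<'E'
def arc(pivot,total,n,z=0):
    """rows of an arc about pivot (world), total deg ccw, from measured pose"""
    o=status.get_obs();R=Ro.from_euler("xyz",o["eef_rot"]);r=o["ee_pos"]-np.r_[pivot,0]
    for i in range(1,n+1):
        q=Ro.from_euler("z",total*i/n,degrees=True)
        d=R.inv().apply(q.apply(r)-r)/.5
        print(np.round(d[:2],3),round(-total*i/n/90,3))
E
python3 -c "
from h import *
o=status.get_obs();print(o['ee_pos'],o['grip_width'],o['grip_force'])
arc([.5095,.0765],66,11)"
```

```text
time_s: 4.35
ee_pos: [0.4965, -0.1408, 0.1678]
eef_rot: [-3.141, -0.0, 1.508]
force: [-0.4, -0.4, -0.1]
grip_width: 0.0255
grip_force: 0.0
[ 0.49649915 -0.14084057  0.16780388] 0.025540866619999714 0.0
[0.003 0.046] -0.067
[0.01  0.091] -0.133
[0.022 0.135] -0.2
[0.038 0.177] -0.267
[0.059 0.218] -0.333
[0.084 0.256] -0.4
[0.113 0.291] -0.467
[0.145 0.323] -0.533
[0.181 0.352] -0.6
[0.219 0.376] -0.667
[0.26  0.397] -0.733
```

```bash
python3 -m pendant '[0,0,0,0,0,0,-1, 0,0,0,0,0,0,-1, 0,0,0,0,0,0,-1]' 25
python3 -m pendant '[0.003,0.046,0,0,0,-0.067,-1, 0.01,0.091,0,0,0,-0.133,-1, 0.022,0.135,0,0,0,-0.2,-1, 0.038,0.177,0,0,0,-0.267,-1, 0.059,0.218,0,0,0,-0.333,-1, 0.084,0.256,0,0,0,-0.4,-1, 0.113,0.291,0,0,0,-0.467,-1, 0.145,0.323,0,0,0,-0.533,-1, 0.181,0.352,0,0,0,-0.6,-1, 0.219,0.376,0,0,0,-0.667,-1, 0.26,0.397,0,0,0,-0.733,-1, 0.26,0.397,0,0,0,-0.733,-1]' 25
python3 -c "
from h import *
vision.camera('wrist')
o=status.get_obs();print(o['ee_pos'],o['grip_width'],o['grip_force'],o['qpos'],o['force'])"
```

```text
time_s: 4.65
ee_pos: [0.4964, -0.1409, 0.1677]
eef_rot: [-3.141, -0.0, 1.508]
force: [-0.2, -0.2, -1.8]
grip_width: 0.0159
grip_force: 23.4
time_s: 5.85
ee_pos: [0.7027, -0.0199, 0.1676]
eef_rot: [3.141, -0.003, 2.666]
force: [-10.1, 5.7, 5.4]
grip_width: 0.016
grip_force: 24.4
[ 0.70219686 -0.02084258  0.16759727] 0.015748426444858292 24.316872139179395 [-0.08254635  0.66442264  1.00968335  0.00175912  1.47059763 -1.1749973 ] [-10.03981861   5.52264508   3.24039121]
```

```bash
python3 -m pendant '[0,0,0,0,0,0,0, 0,0,0,0,0,0,0.3, 0,0,0,0,0,0,0.5, 0,0,0,0,0,0,0.5, 0,0,0,0,0,0,0.5, 0,0,0,0,0,0,0.5, 0,0,-0.05,0,0,0,0.5, 0,0,-0.15,0,0,0,0.5, 0,0,-0.25,0,0,0,0.5, 0,0,-0.32,0,0,0,1, 0,0,-0.32,0,0,0,1]' 25
python3 -c "
from h import *
o=status.get_obs();print(o['ee_pos'],o['grip_width'],o['force'])
p=vision.camera('wrist');p=vision.camera('wrist');cv2.imwrite('pics/w3.png',p['pixels'][:,:,::-1])
for t in ('caul','block1','knob_grip','handle_grip'):
  for d in silhouettes(t,p): print(t,d['score'],d['extent'])
toolmove([.47,-.14,.33],1.46)
"
```

```text
time_s: 7.0
ee_pos: [0.7035, -0.0237, 0.3341]
eef_rot: [3.138, 0.008, 2.659]
force: [0.2, 0.2, 0.4]
grip_width: 0.083
grip_force: 0.0
[ 0.70349952 -0.02368044  0.33412041] 0.0830048633010189 [0.20383495 0.17350279 0.42238609]
caul 0.7 [160.5, 0.0, 232.5, 75.7]
block1 0.92 [15.3, 167.5, 98.7, 218.7]
block1 0.59 [0.8, 201.9, 12.1, 226.8]
knob_grip 0.82 [294.1, 1.1, 349.0, 224.8]
handle_grip 0.97 [291.7, 0.0, 351.0, 228.0]
shift [ 0.3042 -0.422  -0.0063] turn [-0.0014 -0.0009  0.7636]
```

View pics/w3.png

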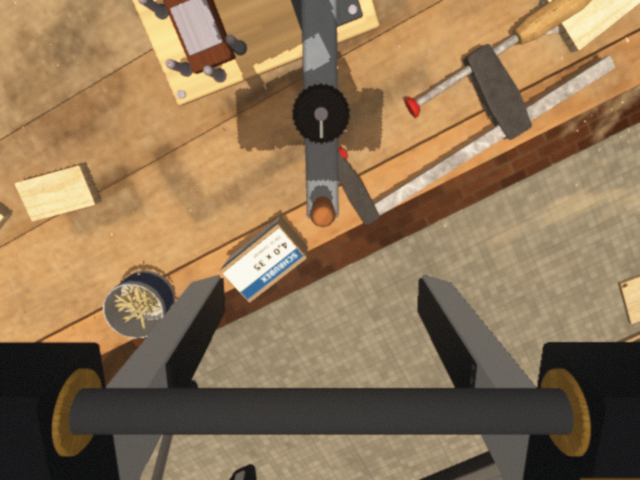

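Arm now open: knob at (321,114), handle at (321,211); caul free in the nest at about (196,30). Next, look straight at the nest.

```bash
python3 -c "
from h import *
toolmove([.485,-.115,.34],1.44)
"
```

```text
shift [ 0.3008 -0.3638 -0.0264] turn [-0.0014 -0.0009  0.7763]
```

```bash
python3 -m pendant '[0.03,-0.036,-0.026,0,0,0.07,1, 0.06,-0.07,-0.026,0,0,0.15,1, 0.1,-0.11,-0.026,0,0,0.23,1, 0.13,-0.15,-0.026,0,0,0.31,1, 0.16,-0.19,-0.026,0,0,0.39,1, 0.19,-0.23,-0.026,0,0,0.47,1, 0.22,-0.27,-0.026,0,0,0.55,1, 0.26,-0.31,-0.026,0,0,0.63,1, 0.3,-0.364,-0.026,0,0,0.71,1, 0.3,-0.364,-0.026,0,0,0.776,1, 0.3,-0.364,-0.026,0,0,0.776,1, 0.3,-0.364,-0.026,0,0,0.776,1]'
python3 -c "
from h import *
for i in range(3):p=vision.camera('wrist')
o=status.get_obs();print(o['ee_pos'],o['eef_rot'],o['joint_vel'])
cv2.imwrite('pics/w4.png',p['pixels'][:,:,::-1])
d=silhouettes('caul',p)[0];e=np.array(d['extent']).round();print(d['score'],e)
x0,y0=int(e[0])-60,max(int(e[1])-60,0);cr=p['pixels'][y0:y0+200,x0:x0+260];print(x0,y0)
cv2.imwrite('pics/c4.png',cv2.resize(cr,None,fx=3,fy=3)[:,:,::-1])
print(fitbox([(p,d['region'])],[.491,-.062],.015,.018))
print(proj(p,[.491,-.062,.035]))
"
```

```text
time_s: 8.5
ee_pos: [0.4856, -0.1151, 0.3404]
eef_rot: [-3.141, -0.0, 1.444]
force: [-0.4, -0.3, -0.6]
grip_width: 0.0944
grip_force: 0.0
[ 0.48575933 -0.11503768  0.34039142] [-3.14078223e+00 -1.56737355e-04  1.44296622e+00] [-2.05438436e-04 -2.75325950e-03 -9.91625366e-04  3.40421048e-04
 -6.91456865e-05  8.95214512e-03]
0.59 [282. 114. 352. 162.]
222 54
(array([ 0.4886748 , -0.06216862,  1.44484937]), np.float64(0.9736675126903553))
[[319.03995897 139.21126929]]
```

View pics/c4.png

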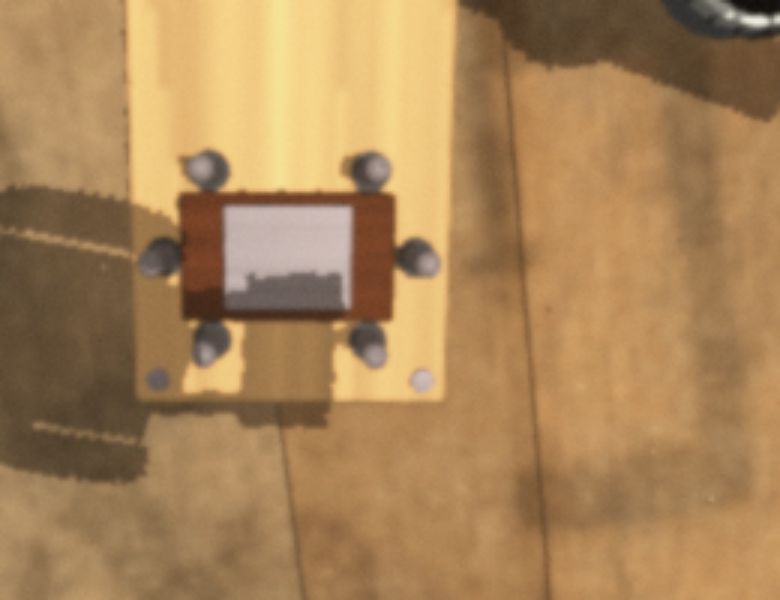

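Six pin tops in the crop: (208,164), (373,164), (152,258), (428,260), (206,351), (375,353); caul lies plate up between them.

```bash
cat >> h.py <<'E'
def nestfit(p,px,z=.072):
    from scipy.optimize import least_squares
    L=np.array([[.0335,.032],[.0335,-.032],[0,.051],[0,-.051],[-.0335,.032],[-.0335,-.032]])
    f=lambda v:np.ravel(proj(p,[[v[0]+np.cos(v[2])*a-np.sin(v[2])*b,v[1]+np.sin(v[2])*a+np.cos(v[2])*b,z] for a,b in L])-px)
    r=least_squares(f,[.49,-.06,1.45]);return r.x,r.fun.round(1)
E
python3 - <<'E'
from h import *
p=vision.camera("wrist")
px=np.array([[208,164],[373,164],[152,258],[428,260],[206,351],[375,353]])/3+[222,54]
v,f=nestfit(p,px);print(v,f)
u=np.array([np.cos(v[2]),np.sin(v[2])]);print("pivot",v[:2]+.14*u)
d=silhouettes('caul',p)[0];b,q=fitbox([(p,d['region'])],v[:2],.015,.018);print(b,q)
toolmove([b[0],b[1],.034-.02],b[2])   # TCP height: 
toolmove([.555,-.32,.3],2.9-np.pi/2)
E
```

```text
[ 0.49098801 -0.0618012   1.43865913] [-2.3 -0.2  2.4  0.  -0.6  0.3  0.8  0.1 -0.7  0.2  0.4 -0.2]
pivot [0.50943343 0.07697836]
[ 0.48875494 -0.06220947  1.44494552] 0.9713878100974875
shift [ 0.1057 -0.0072  0.6532] turn [-0.0003 -0.     -0.0021]
shift [-0.3885  0.1903  0.081 ] turn [-0.0003 -0.      0.0716]
```

```bash
python3 -m pendant '[0.05,-0.004,0,0,0,-0.09,1, 0.1057,-0.0072,0.06,0,0,-0.18,1, 0.1057,-0.0072,0.12,0,0,-0.27,1, 0.1057,-0.0072,0.18,0,0,-0.36,1, 0.1057,-0.0072,0.24,0,0,-0.45,1, 0.1057,-0.0072,0.28,0,0,-0.54,1, 0.1057,-0.0072,0.32,0,0,-0.63,1, 0.1057,-0.0072,0.36,0,0,-0.72,1, 0.1057,-0.0072,0.4,0,0,-0.81,1, 0.1057,-0.0072,0.44,0,0,-0.9,1, 0.1057,-0.0072,0.44,0,0,-0.998,1, 0.1057,-0.0072,0.44,0,0,-0.998,1]'
python3 -m pendant '[0,0,0,0,0,0,1, 0,0,0,0,0,0,1]'
python3 -c "
from h import *
o=status.get_obs();print(o['ee_pos'],o['eef_rot'],o['qpos'])
toolmove([.4888,-.0622,.0185],1.4449+np.pi/2)
"
```

```text
time_s: 10.0
ee_pos: [0.4887, -0.0623, 0.1204]
eef_rot: [3.142, -0.001, 3.011]
force: [-0.5, -0.7, -0.4]
grip_width: 0.094
grip_force: 0.0
time_s: 10.2
ee_pos: [0.489, -0.0624, 0.1212]
eef_rot: [3.142, 0.001, 3.005]
force: [-0.4, 0.3, 0.0]
grip_width: 0.0938
grip_force: 0.0
[ 0.48903402 -0.06239131  0.12121776] [3.14158870e+00 7.27394379e-04 3.00486513e+00] [-2.01234325e-01  2.27083765e-01  1.74527984e+00  5.52425044e-05
  1.16850342e+00 -1.63532474e+00]
shift [0.0007 0.0003 0.2054] turn [ 0.      0.0005 -0.0069]
```

```bash
python3 -m pendant '[0,0,0.06,0,0,-0.007,1, 0,0,0.12,0,0,-0.007,1, 0,0,0.17,0,0,-0.007,1, 0,0,0.205,0,0,-0.007,1, 0,0,0.205,0,0,-0.007,-1, 0,0,0.205,0,0,-0.007,-1, 0,0,0.205,0,0,-0.007,-1, 0,0,0.205,0,0,-0.007,-1, 0,0,0.205,0,0,-0.007,-1, 0,0,0.205,0,0,-0.007,-1, 0,0,0.205,0,0,-0.007,-1, 0,0,0.205,0,0,-0.007,-1]' 30
python3 -m pendant '[0,0,0,0,0,0,-1, 0,0,-0.05,0,0,0,-1, 0,0,-0.12,0,0,0,-1, 0,0,-0.18,0,0,0,-1, 0,0,-0.18,0,0,0,-1]' 
python3 -c "
from h import *
toolmove([.44,-.25,.12])
toolmove([.44,-.25,.004])
"
```

```text
time_s: 11.4
ee_pos: [0.4888, -0.0624, 0.0184]
eef_rot: [3.142, 0.0, 3.019]
force: [0.6, -0.3, 0.1]
grip_width: 0.0334
grip_force: 0.0
time_s: 11.9
ee_pos: [0.4906, -0.0627, 0.112]
eef_rot: [-3.141, 0.006, 3.019]
force: [-0.7, 0.8, -0.2]
grip_width: 0.0005
grip_force: 0.0
shift [ 0.0546 -0.3841 -0.0161] turn None
shift [ 0.0561 -0.384   0.2159] turn None
```

```bash
python3 -m pendant '[0,0,-0.1,0,0,0,1, 0,0,-0.2,0,0,0,1, 0,0,-0.3,0,0,0,1, 0,0,-0.4,0,0,0,1, 0,0,-0.4,0,0,0,1, 0,0,-0.4,0,0,0,1]'
python3 -c "
from h import *
for i in range(3):p=vision.camera('wrist')
cv2.imwrite('pics/w5.png',p['pixels'][:,:,::-1])
o=status.get_obs();print(o['ee_pos'],o['eef_rot'])
print(proj(p,[.491,-.0618,.015]))
for d in silhouettes('caul',p)[:2]: print(d['score'],d['extent'],fitbox([(p,d['region'])],[.491,-.062],.015,.018))
"
```

```text
time_s: 12.5
ee_pos: [0.4889, -0.0624, 0.308]
eef_rot: [3.142, 0.0, 3.019]
force: [-0.4, -0.1, -0.5]
grip_width: 0.0449
grip_force: 0.0
[ 0.48836661 -0.06231864  0.30642135] [ 3.14131086 -0.0031918   3.01914063]
[[321.33269575 188.18596013]]
0.56 [296.6, 148.6, 344.0, 223.3] (array([ 0.4895478 , -0.06264083,  1.43557473]), np.float64(0.9646637841061577))
```

View pics/w5.png

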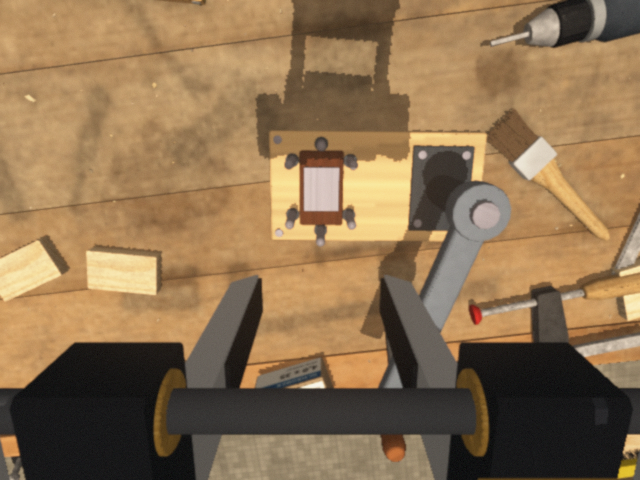

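The caul is still in the nest (centre ≈ (321,187)); the fingers were probably still closing when I lifted. Retry slower, a bit lower, waiting for grip force.

```bash
python3 -m pendant '[0,0,0.08,0,0,0,1, 0,0,0.16,0,0,0,1, 0,0,0.24,0,0,0,1, 0,0,0.32,0,0,0,1, 0,0,0.4,0,0,0,1, 0,0,0.46,0,0,0,1, 0,0,0.52,0,0,0,1, 0,0,0.55,0,0,0,1, 0,0,0.57,0,0,0,1, 0,0,0.58,0,0,0,1, 0,0,0.582,0,0,0,1, 0,0,0.582,0,0,0,1]' 30
python3 -m pendant '[0,0,0,0,0,0,-1, 0,0,0,0,0,0,-1, 0,0,0,0,0,0,-1, 0,0,0,0,0,0,-1, 0,0,0,0,0,0,-1]' 
python3 -m pendant '[0,0,0,0,0,0,-1, 0,0,0,0,0,0,-1, 0,0,0,0,0,0,-1, 0,0,0,0,0,0,-1]' 
python3 -m pendant '[0,0,0,0,0,0,-1, 0,0,0,0,0,0,-1]'
```

```text
time_s: 13.9
ee_pos: [0.4891, -0.0625, 0.0178]
eef_rot: [-3.142, 0.001, 3.019]
force: [0.6, 0.1, 0.6]
grip_width: 0.0938
grip_force: 0.0
time_s: 14.4
ee_pos: [0.4888, -0.0624, 0.0174]
eef_rot: [3.142, 0.0, 3.019]
force: [-0.2, -0.6, 0.2]
grip_width: 0.0578
grip_force: 0.0
time_s: 14.8
ee_pos: [0.4888, -0.0624, 0.0173]
eef_rot: [3.142, -0.0, 3.019]
force: [-0.3, -0.3, -0.6]
grip_width: 0.0257
grip_force: 0.0
time_s: 15.0
ee_pos: [0.4888, -0.0624, 0.0173]
eef_rot: [3.142, 0.0, 3.019]
force: [-0.1, 0.2, -0.4]
grip_width: 0.0092
grip_force: 0.0
```

```bash
python3 -c "
from h import *
s=vision.camera('side')
o=status.get_obs();print(o['ee_pos'],o['grip_width'])
u,v=proj(s,[.4888,-.0624,.0173])[0];print(u,v,proj(s,[[.4888,-.0624,.035],[.4888,-.0624,.06]]))
x0,y0=int(u)-100,int(v)-100
cr=s['pixels'][y0:y0+150,x0:x0+200];print(x0,y0)
cv2.imwrite('pics/c6.png',cv2.resize(cr,None,fx=4,fy=4,interpolation=cv2.INTER_CUBIC)[:,:,::-1])
"
```

```text
[ 0.48877299 -0.06241448  0.01733248] 0.005131284189445306
349.5161274141167 329.52483751161776 [[349.69823464 321.15460193]
 [349.96077166 309.08755323]]
249 229
```

View pics/c6.png

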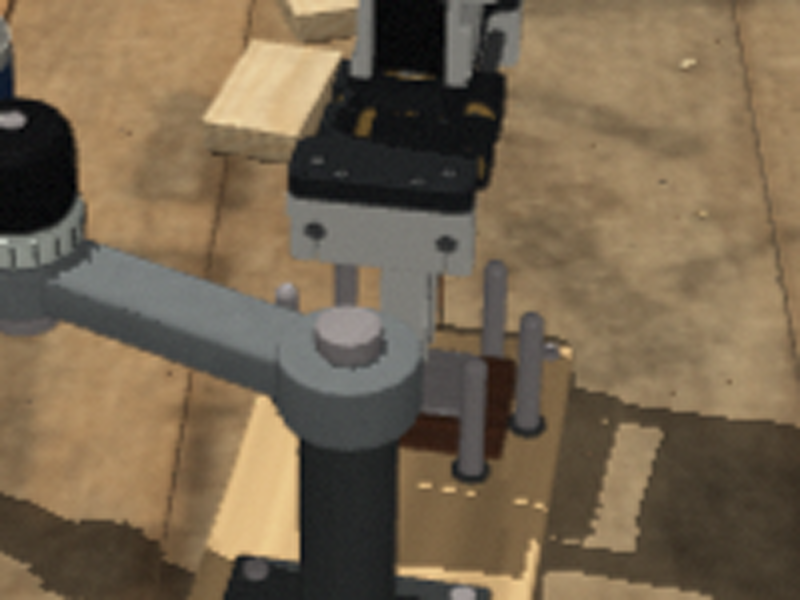

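The side view suggests the closed fingers end above the plate, at about z≈0.04: the real fingertips sit higher than the reported TCP. I'll probe this by touching the caul's top gently.

```bash
for i in 1; do python3 -m pendant '[0,0,0.004,0,0,0,-1, 0,0,0.004,0,0,0,-1, 0,0,0.004,0,0,0,-1]' | grep -E 'ee_pos|force: \['; python3 -m pendant '[0,0,0.004,0,0,0,-1, 0,0,0.004,0,0,0,-1, 0,0,0.004,0,0,0,-1]'| grep -E 'ee_pos|force: \['; done
```

```text
ee_pos: [0.4887, -0.0624, 0.0153]
force: [-1.0, -0.3, -0.5]
ee_pos: [0.4888, -0.0624, 0.0133]
force: [-0.5, -0.0, -0.9]
```

```bash
for i in 1; do python3 -m pendant '[0,0,0.004,0,0,0,-1, 0,0,0.004,0,0,0,-1, 0,0,0.004,0,0,0,-1]' | grep -E 'ee_pos|force: \['; python3 -m pendant '[0,0,0.004,0,0,0,-1, 0,0,0.004,0,0,0,-1, 0,0,0.004,0,0,0,-1]'| grep -E 'ee_pos|force: \['; done
```

```text
ee_pos: [0.4888, -0.0624, 0.0113]
force: [-0.1, 0.3, -0.5]
ee_pos: [0.4888, -0.0624, 0.0093]
force: [-0.2, 0.6, -0.5]
```

```bash
python3 -c "
from h import *
p=vision.camera('wrist');o=status.get_obs();R=Ro.from_euler('xyz',o['eef_rot'])
for z in (0,-.019,-.025,-.03):print(z,proj(p,o['ee_pos']+R.apply([0,0,z])))
c=p['pixels'][200:350,220:420];cv2.imwrite('pics/c7.png',cv2.resize(c,None,fx=4,fy=4)[:,:,::-1])"
```

```text
0 [[320.97377312 269.70935544]]
-0.019 [[321.02163165 283.27478211]]
-0.025 [[321.03858225 288.07940274]]
-0.03 [[321.05348219 292.3027672 ]]
```

View pics/c7.png

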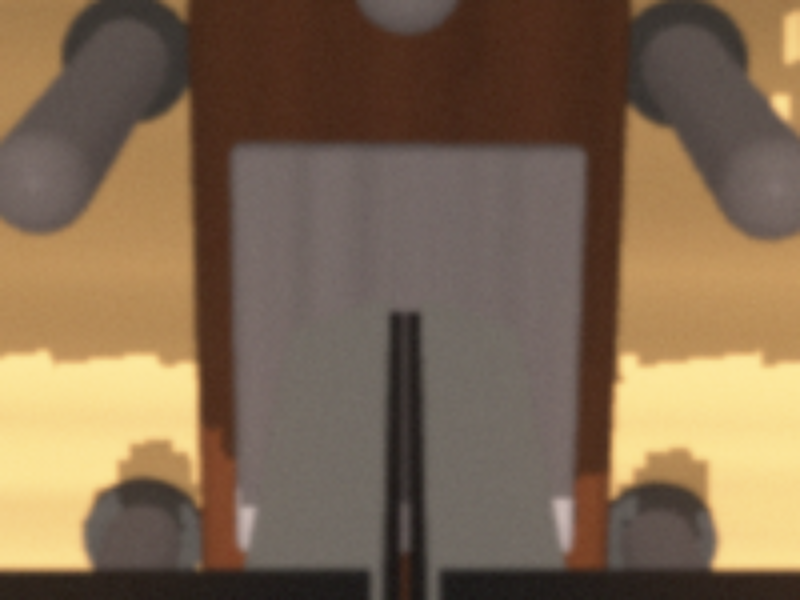

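Fingertips' near edge shows at pixel row ≈278 versus ≈254 expected: the true tips are ~25–30 mm short of the reported TCP. Continue the gentle touch to calibrate.

```bash
for i in 1; do python3 -m pendant '[0,0,0.004,0,0,0,-1, 0,0,0.004,0,0,0,-1, 0,0,0.004,0,0,0,-1]' | grep -E 'ee_pos|force: \['; python3 -m pendant '[0,0,0.004,0,0,0,-1, 0,0,0.004,0,0,0,-1, 0,0,0.004,0,0,0,-1]'| grep -E 'ee_pos|force: \['; done
```

```text
ee_pos: [0.4888, -0.0624, 0.0073]
force: [-0.3, -0.0, 0.4]
ee_pos: [0.4887, -0.0624, 0.0053]
force: [0.1, 0.2, 0.4]
```

```bash
for i in 1; do python3 -m pendant '[0,0,0.003,0,0,0,-1, 0,0,0.003,0,0,0,-1, 0,0,0.003,0,0,0,-1]' | grep -E 'ee_pos|force: \['; python3 -m pendant '[0,0,0.003,0,0,0,-1, 0,0,0.003,0,0,0,-1, 0,0,0.003,0,0,0,-1]'| grep -E 'ee_pos|force: \['; done
```

```text
ee_pos: [0.4889, -0.0624, 0.0051]
force: [-8.6, 1.6, 19.2]
ee_pos: [0.4891, -0.0625, 0.0049]
force: [-17.3, 3.1, 41.5]
```

Contact at reported z≈0.005 on the 0.035 plate: true tips are 30 mm above the reported TCP. I back off, open, and grasp with that correction.

```bash
python3 -m pendant '[0,0,-0.02,0,0,0,-1, 0,0,-0.08,0,0,0,1, 0,0,-0.08,0,0,0,1, 0,0,-0.08,0,0,0,1, 0,0,-0.08,0,0,0,1, 0,0,-0.08,0,0,0,1, 0,0,-0.08,0,0,0,1, 0,0,-0.08,0,0,0,1, 0,0,-0.08,0,0,0,1, 0,0,-0.08,0,0,0,1, 0,0,-0.08,0,0,0,1, 0,0,-0.08,0,0,0,1]'
python3 -m pendant '[0,0,0,0,0,0,1, 0,0,0,0,0,0,1]'
sed -i 's/d=R.inv().apply(np.array(target)-o\["ee_pos"\])/d=R.inv().apply(np.array(target)-[0,0,.03]-o["ee_pos"]) # target z = true tip height (tips 30 mm above TCP)\n    d=d/' h.py; sed -n '/def toolmove/,/def col/p' h.py
python3 -c "
from h import *
toolmove([.4892,-.0625,.018],3.01)"
```

```text
time_s: 18.7
ee_pos: [0.4888, -0.0624, 0.0424]
eef_rot: [-3.142, 0.0, 3.019]
force: [0.2, -0.1, -0.5]
grip_width: 0.085
grip_force: 0.0
time_s: 18.9
ee_pos: [0.4888, -0.0624, 0.0424]
eef_rot: [-3.142, -0.0, 3.019]
force: [-0.5, -0.3, 0.3]
grip_width: 0.0937
grip_force: 0.0
def toolmove(target,yaw=None):
    """shift in tool axes/0.5m and turn about tool z in 90deg units from measured pose"""
    o=status.get_obs();R=Ro.from_euler("xyz",o["eef_rot"])
    d=R.inv().apply(np.array(target)-[0,0,.03]-o["ee_pos"]) # target z = true tip height (tips 30 mm above TCP)
    d=d/.5
    a=None
    if yaw is not None:
        a=(R.inv()*Ro.from_euler("xyz",[np.pi,0,yaw])).as_rotvec()/(np.pi/2)
    print("shift",np.round(d,4),"turn",None if a is None else np.round(a,4))
def colmask(p,lo,hi,win):
shift [-8.000e-04 -1.000e-04  1.087e-01] turn [-0.     -0.      0.0059]
```

```bash
python3 -m pendant '[0,0,0.03,0,0,0.006,1, 0,0,0.06,0,0,0.006,1, 0,0,0.09,0,0,0.006,1, 0,0,0.108,0,0,0.006,1, 0,0,0.108,0,0,0.006,1, 0,0,0.108,0,0,0.006,-1, 0,0,0.108,0,0,0.006,-1, 0,0,0.108,0,0,0.006,-1, 0,0,0.108,0,0,0.006,-1, 0,0,0.108,0,0,0.006,-1, 0,0,0.108,0,0,0.006,-1, 0,0,0.108,0,0,0.006,-1]' 30
python3 -m pendant '[0,0,0,0,0,0,-1, 0,0,0,0,0,0,-1, 0,0,0,0,0,0,-1]' 30
python3 -m pendant '[0,0,-0.05,0,0,0,-1, 0,0,-0.1,0,0,0,-1, 0,0,-0.16,0,0,0,-1, 0,0,-0.22,0,0,0,-1, 0,0,-0.22,0,0,0,-1]' 30
python3 -c "
from h import *
toolmove([.44,-.25,.1])
toolmove([.44,-.25,.006])"
```

```text
time_s: 20.1
ee_pos: [0.4889, -0.0624, -0.0116]
eef_rot: [3.142, 0.0, 3.01]
force: [-1.5, 0.4, 2.6]
grip_width: 0.0498
grip_force: 30.0
time_s: 20.4
ee_pos: [0.4888, -0.0624, -0.0116]
eef_rot: [3.142, 0.0, 3.01]
force: [-0.7, 0.6, 3.6]
grip_width: 0.0498
grip_force: 30.0
time_s: 20.9
ee_pos: [0.4905, -0.0627, 0.1017]
eef_rot: [-3.141, 0.006, 3.01]
force: [0.8, -0.7, -1.7]
grip_width: 0.0497
grip_force: 30.0
shift [ 0.0512 -0.3845  0.0632] turn None
shift [ 0.0523 -0.3844  0.2512] turn None
```

```bash
python3 -m pendant '[0.006,-0.05,0,0,0,0,-1, 0.015,-0.13,0,0,0,0,-1, 0.028,-0.21,0,0,0,0,-1, 0.04,-0.29,0,0,0,0,-1, 0.05,-0.384,0,0,0,0,-1, 0.051,-0.384,0.05,0,0,0,-1, 0.051,-0.384,0.12,0,0,0,-1, 0.051,-0.384,0.19,0,0,0,-1, 0.051,-0.384,0.23,0,0,0,-1, 0.051,-0.384,0.247,0,0,0,-1, 0.051,-0.384,0.247,0,0,0,-1, 0.051,-0.384,0.247,0,0,0,-1]' 30
python3 -m pendant '[0,0,0,0,0,0,0.4, 0,0,0,0,0,0,0.4, 0,0,0,0,0,0,0.4, 0,0,0,0,0,0,0.4, 0,0,-0.05,0,0,0,0.5, 0,0,-0.13,0,0,0,1, 0,0,-0.22,0,0,0,1, 0,0,-0.32,0,0,0,1, 0,0,-0.42,0,0,0,1, 0,0,-0.5,0,0,0,1, 0,0,-0.5,0,0,0,1, 0,0,-0.5,0,0,0,1]' 30
python3 - <<'E'
from h import *
for i in range(3):p=vision.camera('wrist')
t=vision.camera('top')
cv2.imwrite('pics/w8.png',p['pixels'][:,:,::-1])
o=status.get_obs();print(o['ee_pos'],o['eef_rot'],o['qpos'])
for n,q in(('w',p),('t',t)):
  for nm,h in(('caul',.018),('block1',.018)):
    for d in silhouettes(nm,q):
      if d['score']<.4: continue
      v,u=np.where(d['region']);x0=back(q,(u.mean(),v.mean()),.009)
      b,s=fitbox([(q,d['region'])],x0,0,h);print(n,nm,round(d['score'],2),d['extent'],b.round(4),round(s,3))
E
```

```text
time_s: 22.1
ee_pos: [0.4383, -0.2494, -0.0252]
eef_rot: [3.142, -0.0, 3.01]
force: [-0.8, 0.8, -0.5]
grip_width: 0.0498
grip_force: 30.0
time_s: 23.3
ee_pos: [0.4383, -0.2494, 0.2249]
eef_rot: [-3.141, 0.001, 3.01]
force: [0.3, 0.8, -0.6]
grip_width: 0.0939
grip_force: 0.0
[ 0.43783258 -0.24911652  0.22339224] [ 3.14045817e+00 -2.25822969e-03  3.00967873e+00] [-5.90027304e-01  1.63237632e-01  1.57667200e+00  1.90484426e-05
  1.40421013e+00 -2.02891161e+00]
w caul 0.68 [293.0, 155.4, 343.0, 240.6] [ 0.4385 -0.2496  1.4545] 0.942
w block1 0.95 [230.5, 293.5, 312.2, 348.8] [ 0.5652 -0.3202  2.9214] 0.966
w block1 0.88 [112.4, 278.1, 183.7, 347.9] [ 0.5376 -0.4503  0.6337] 0.398
t caul 0.64 [175.5, 173.7, 299.8, 335.7] [0.4864 0.0501 1.591 ] 0.116
t caul 0.53 [342.2, 333.1, 367.4, 343.2] [ 0.419  -0.2283 -0.3505] 0.164
t block1 0.77 [368.2, 249.3, 410.4, 281.0] [ 0.5629 -0.3195  2.8934] 0.897
t block1 0.56 [421.4, 251.9, 465.4, 287.2] [ 0.5459 -0.4424  0.3145] 0.954
```

View pics/w8.png

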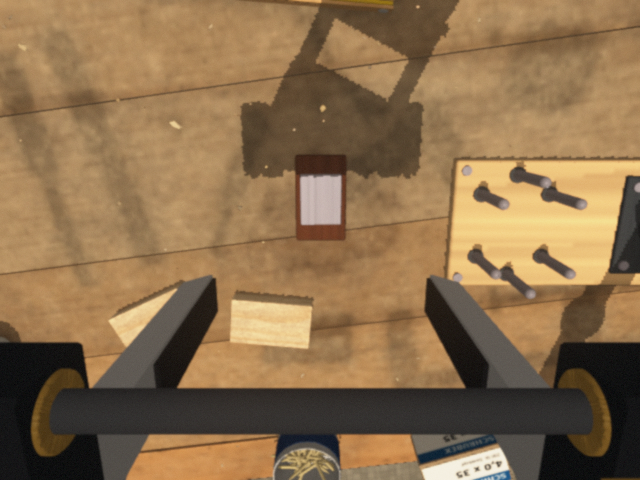

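Caul is on the bench at (320,198), nest empty, blocks at (271,320) and (~150,318, half hidden). Now fetch the first block.

```bash
python3 -c "
from h import *
toolmove([.564,-.320,.1],1.36)"
```

```text
shift [-0.2683 -0.1072  0.3083] turn [-2.0000e-04 -6.0000e-04  1.0503e+00]
```

```bash
python3 -m pendant '[-0.03,-0.01,0.03,0,0,0.09,1, -0.06,-0.02,0.06,0,0,0.18,1, -0.1,-0.04,0.1,0,0,0.27,1, -0.14,-0.055,0.15,0,0,0.36,1, -0.18,-0.07,0.2,0,0,0.45,1, -0.22,-0.09,0.25,0,0,0.54,1, -0.25,-0.1,0.29,0,0,0.63,1, -0.268,-0.107,0.308,0,0,0.72,1, -0.268,-0.107,0.308,0,0,0.81,1, -0.268,-0.107,0.308,0,0,0.9,1, -0.268,-0.107,0.308,0,0,1.0,1, -0.268,-0.107,0.308,0,0,1.0,1]'
python3 - <<'E'
from h import *
p=[vision.camera(n) for n in('wrist','wrist','top','wrist')][-1]
for d in silhouettes('block1',p):
  v,u=np.where(d['region']);x0=back(p,(u.mean(),v.mean()),.009)
  b,s=fitbox([(p,d['region'])],x0,0,.018);print(round(d['score'],2),d['extent'],b.round(4),round(s,3))
print(status.get_obs()['ee_pos'],status.get_obs()['eef_rot'])
toolmove([.564,-.320,.003],1.34)
E
```

```text
time_s: 24.9
ee_pos: [0.564, -0.32, 0.0704]
eef_rot: [-3.141, -0.0, 1.436]
force: [0.6, 0.2, -0.1]
grip_width: 0.0939
grip_force: 0.0
0.85 [276.2, 173.1, 366.1, 305.3] [ 0.5642 -0.3201  2.915 ] 0.979
0.79 [262.5, 333.6, 375.1, 463.6] [ 0.547  -0.443   0.3103] 0.532
[ 0.56403123 -0.32002366  0.07076195] [-3.14147316e+00 -2.85119186e-05  1.44170806e+00]
shift [ 0.     -0.      0.1955] turn [-0.0001 -0.      0.0647]
```

```bash
python3 -m pendant '[0,0,0.06,0,0,0.062,1, 0,0,0.12,0,0,0.062,1, 0,0,0.17,0,0,0.062,1, 0,0,0.195,0,0,0.062,1, 0,0,0.195,0,0,0.062,1, 0,0,0.195,0,0,0.062,-1, 0,0,0.195,0,0,0.062,-1, 0,0,0.195,0,0,0.062,-1, 0,0,0.195,0,0,0.062,-1, 0,0,0.195,0,0,0.062,-1, 0,0,0.195,0,0,0.062,-1, 0,0,0.195,0,0,0.062,-1]' 30
python3 -m pendant '[0,0,0,0,0,0,-1, 0,0,0,0,0,0,-1, 0,0,0,0,0,0,-1]' 30
python3 -m pendant '[0,0,-0.06,0,0,0,-1, 0,0,-0.13,0,0,0,-1, 0,0,-0.2,0,0,0,-1, 0,0,-0.28,0,0,0,-1, 0,0,-0.28,0,0,0,-1, 0,0,-0.28,0,0,0,-1]' 30
python3 -c "
from h import *
[vision.camera('top') for i in range(2)]
o=status.get_obs();print(o['ee_pos'],o['eef_rot'])
toolmove([.491,-.0618,.14],1.4387-np.pi/2)"
```

```text
time_s: 26.35
ee_pos: [0.5641, -0.3201, -0.0265]
eef_rot: [3.141, 0.0, 1.342]
force: [0.2, -0.0, 1.9]
grip_width: 0.0496
grip_force: 30.0
time_s: 26.65
ee_pos: [0.5641, -0.32, -0.0265]
eef_rot: [3.141, -0.0, 1.342]
force: [-0.7, -0.3, 3.2]
grip_width: 0.05
grip_force: 30.0
time_s: 27.25
ee_pos: [0.5642, -0.3201, 0.1135]
eef_rot: [3.141, 0.0, 1.342]
force: [0.3, -0.0, -1.7]
grip_width: 0.0498
grip_force: 30.0
[ 0.56345184 -0.31963574  0.11159852] [-3.13921485e+00 -8.53971179e-04  1.34155854e+00]
shift [ 0.4693 -0.2583  0.0042] turn [-1.600e-03  7.000e-04  9.382e-01]
```

```bash
python3 -m pendant '[0.03,-0.015,0,0,0,0.07,-1, 0.07,-0.04,0,0,0,0.15,-1, 0.12,-0.065,0,0,0,0.23,-1, 0.17,-0.095,0,0,0,0.32,-1, 0.22,-0.12,0,0,0,0.41,-1, 0.27,-0.15,0,0,0,0.5,-1, 0.32,-0.175,0,0,0,0.59,-1, 0.37,-0.2,0,0,0,0.68,-1, 0.42,-0.23,0,0,0,0.77,-1, 0.46,-0.25,0,0,0,0.86,-1, 0.47,-0.259,0,0,0,0.938,-1, 0.47,-0.259,0,0,0,0.938,-1]' 30
python3 -m pendant '[0,0,0,0,0,0,-1, 0,0,0,0,0,0,-1]' 30
python3 - <<'E'
from h import *
p=[vision.camera(n) for n in('wrist','top')]
p=vision.camera('wrist')
cv2.imwrite('pics/w9.png',p['pixels'][:,:,::-1])
o=status.get_obs();print(o['ee_pos'],o['eef_rot'],o['qpos'])
for d in silhouettes('block1',p)[:3]:
  print(d['score'],d['extent'])
toolmove([.491,-.0618,.0215],1.4387-np.pi/2)
c=p['pixels'][150:350,180:460];cv2.imwrite('pics/c9.png',cv2.resize(c,None,fx=2.8,fy=2.8)[:,:,::-1])
E
```

```text
time_s: 28.55
ee_pos: [0.4906, -0.0609, 0.1122]
eef_rot: [-3.141, 0.002, -0.133]
force: [-0.8, -0.3, -1.2]
grip_width: 0.0496
grip_force: 30.0
time_s: 28.75
ee_pos: [0.4913, -0.0622, 0.1128]
eef_rot: [-3.142, 0.001, -0.13]
force: [1.2, 0.5, -0.3]
grip_width: 0.0496
grip_force: 30.0
[ 0.49135948 -0.06216922  0.11308549] [-3.14158797e+00  3.99624681e-04 -1.31159808e-01] [-1.99807827e-01  2.42256624e-01  1.74694413e+00 -2.48769566e-05
  1.15279091e+00  1.50215841e+00]
0.82 [257.4, 203.0, 386.2, 389.2]
shift [-0.0008 -0.0005  0.2434] turn [0.     0.0001 0.0004]
```

View pics/c9.png

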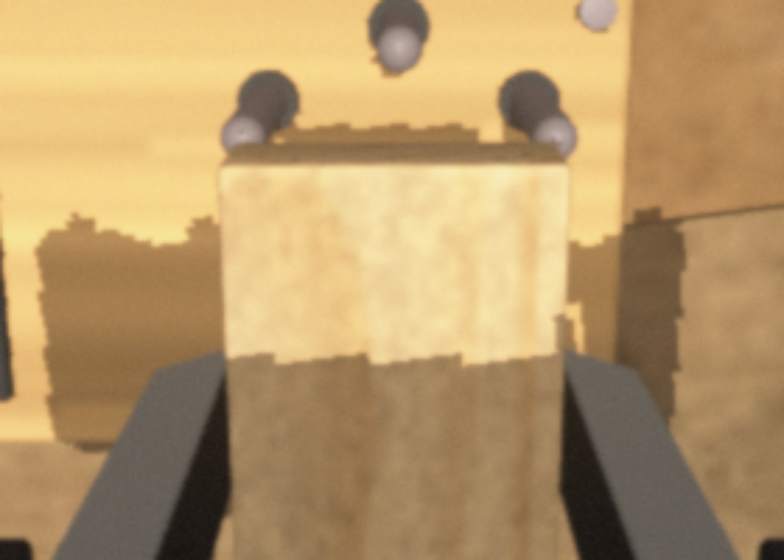

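Run:
```python
from h import *
p=vision.camera('wrist')
v=np.array([.491,-.0618,1.4387]);c,s=np.cos(v[2]),np.sin(v[2]);W=lambda a,b,z:[v[0]+c*a-s*b,v[1]+s*a+c*b,z]
print("pins pred",proj(p,[W(.0335,-.032,.072),W(-.0335,-.032,.072),W(0,-.051,.072)]).round(1),"seen (267.5,198.2)(378.2,198.2)(322.1,167.1)")
for uv in((267.5,198.2),(378.2,198.2),(322.1,167.1)):
    q=back(p,uv,.072)[:2]-v[:2];print("pin press xy",c*q[0]+s*q[1],-s*q[0]+c*q[1])
o=status.get_obs();R=Ro.from_euler('xyz',o['eef_rot']);zt=o['ee_pos'][2]+.03
for uv in((259.3,209),(382,209)):
    q=R.inv().apply(back(p,uv,zt+.0145)-o['ee_pos']);print("block far corner in tool",q.round(4))
```

```text
pins pred [[263.7 197.9]
 [376.5 198.1]
 [320.1 165.8]] seen (267.5,198.2)(378.2,198.2)(322.1,167.1)
pin press xy 0.03126713143207065 -0.031847367847710015
pin press xy -0.03451932324336876 -0.03196364308050815
pin press xy -0.0011391246268704002 -0.050263218624073604
block far corner in tool [ 0.0427 -0.0239 -0.0445]
block far corner in tool [ 0.0428  0.0244 -0.0445]
```

```bash
python3 -m pendant '[-0.001,0,0.05,0,0,0,-1, -0.001,0,0.1,0,0,0,-1, -0.001,0,0.14,0,0,0,-1, -0.001,0,0.16,0,0,0,-1, -0.001,0,0.18,0,0,0,-1, -0.001,0,0.18,0,0,0,-1, -0.001,0,0.18,0,0,0,-1]' 30
python3 -m pendant '[0,0,0.02,0,0,0,-1, 0,0,0.04,0,0,0,-1, 0,0,0.06,0,0,0,-1, 0,0,0.066,0,0,0,-1, 0,0,0.066,0,0,0,-1, 0,0,0.066,0,0,0,-1]' 30
```

```text
time_s: 29.7
ee_pos: [0.4912, -0.0618, 0.0239]
eef_rot: [3.142, -0.001, -0.132]
force: [0.3, -0.8, -1.4]
grip_width: 0.0498
grip_force: 30.0
time_s: 30.3
ee_pos: [0.491, -0.0617, -0.0096]
eef_rot: [-3.142, -0.0, -0.132]
force: [0.5, -0.1, 0.1]
grip_width: 0.0495
grip_force: 30.0
```

```bash
python3 -m pendant '[0,0,0,0,0,0,0.4, 0,0,0,0,0,0,0.4, 0,0,0,0,0,0,0.4, 0,0,0,0,0,0,0.4, 0,0,-0.05,0,0,0,0.4, 0,0,-0.12,0,0,0,0.4, 0,0,-0.2,0,0,0,1, 0,0,-0.29,0,0,0,1, 0,0,-0.38,0,0,0,1, 0,0,-0.38,0,0,0,1, 0,0,-0.38,0,0,0,1, 0,0,-0.38,0,0,0,1]' 30
python3 - <<'E'
from h import *
p=[vision.camera(n) for n in('wrist','top','wrist')][-1]
for d in silhouettes('block1',p):
  v,u=np.where(d['region']);x0=back(p,(u.mean(),v.mean()),.009);z=.015 if x0[1]>-.15 else 0
  b,s=fitbox([(p,d['region'])],x0,z,.018);print(round(d['score'],2),d['extent'],b.round(4),round(s,3))
t=vision.camera('top')
for d in silhouettes('block1',t):
  v,u=np.where(d['region']);x0=back(t,(u.mean(),v.mean()),.009);z=.015 if x0[1]>-.15 else 0
  b,s=fitbox([(t,d['region'])],x0,z,.018);print('t',round(d['score'],2),d['extent'],b.round(4),round(s,3))
print(status.get_obs()['ee_pos'])
toolmove([.5456,-.442,.12],-1.26)
E
```

```text
time_s: 31.5
ee_pos: [0.4903, -0.0616, 0.1791]
eef_rot: [-3.141, 0.002, -0.132]
force: [-0.3, -0.0, -0.9]
grip_width: 0.0942
grip_force: 0.0
0.36 [36.4, 3.3, 195.3, 298.9] [0.6286 0.0741 1.256 ] 0.326
t 0.9 [418.8, 251.0, 468.6, 289.3] [ 0.545  -0.4416  0.3239] 0.964
t 0.62 [267.2, 284.6, 279.0, 321.7] [ 0.4829 -0.0849  1.2449] 0.162
[ 0.49067926 -0.06167413  0.17976721]
shift [0.2091 0.7396 0.1793] turn [3.000e-04 6.000e-04 7.182e-01]
```

```bash
python3 -m pendant '[0.01,0.04,0.0,0,0,0.06,1, 0.03,0.11,0.0,0,0,0.12,1, 0.05,0.18,0.02,0,0,0.18,1, 0.07,0.25,0.04,0,0,0.25,1, 0.09,0.32,0.06,0,0,0.32,1, 0.11,0.39,0.08,0,0,0.39,1, 0.13,0.46,0.1,0,0,0.46,1, 0.15,0.53,0.12,0,0,0.53,1, 0.17,0.6,0.14,0,0,0.6,1, 0.19,0.67,0.16,0,0,0.67,1, 0.209,0.74,0.18,0,0,0.718,1, 0.209,0.74,0.18,0,0,0.718,1]'
python3 - <<'E'
from h import *
p=[vision.camera(n) for n in('wrist','wrist','top','wrist')][-1]
for d in silhouettes('block1',p):
  v,u=np.where(d['region']);x0=back(p,(u.mean(),v.mean()),.009)
  b,s=fitbox([(p,d['region'])],x0,0,.018);print(round(d['score'],2),d['extent'],b.round(4),round(s,3))
  if s>.9: toolmove([b[0],b[1],.003],b[2]-np.pi/2)
print(status.get_obs()['ee_pos'],status.get_obs()['eef_rot'])
E
```

```text
time_s: 33.0
ee_pos: [0.5443, -0.4452, 0.087]
eef_rot: [3.139, 0.003, -1.265]
force: [-0.1, 0.9, -0.4]
grip_width: 0.0941
grip_force: 0.0
0.76 [284.1, 164.8, 361.1, 290.0] [ 0.5472 -0.442   0.3136] 0.986
shift [ 0.0018 -0.0012  0.236 ] turn [-0.0003 -0.0003 -0.0005]
[ 0.54622322 -0.44132085  0.09101227] [-3.14115906e+00 -5.16936716e-04 -1.25801791e+00]
```

```bash
python3 -m pendant '[0.002,-0.001,0.06,0,0,0,1, 0.002,-0.001,0.12,0,0,0,1, 0.002,-0.001,0.18,0,0,0,1, 0.002,-0.001,0.235,0,0,0,1, 0.002,-0.001,0.235,0,0,0,1, 0.002,-0.001,0.235,0,0,0,-1, 0.002,-0.001,0.235,0,0,0,-1, 0.002,-0.001,0.235,0,0,0,-1, 0.002,-0.001,0.235,0,0,0,-1, 0.002,-0.001,0.235,0,0,0,-1, 0.002,-0.001,0.235,0,0,0,-1, 0.002,-0.001,0.235,0,0,0,-1]' 30
python3 -m pendant '[0,0,0,0,0,0,-1, 0,0,0,0,0,0,-1, 0,0,0,0,0,0,-1]' 30
python3 -m pendant '[0,0,-0.06,0,0,0,-1, 0,0,-0.13,0,0,0,-1, 0,0,-0.2,0,0,0,-1, 0,0,-0.28,0,0,0,-1, 0,0,-0.31,0,0,0,-1, 0,0,-0.31,0,0,0,-1, 0,0,-0.31,0,0,0,-1]' 30
python3 -c "
from h import *
o=status.get_obs();print(o['ee_pos'],o['eef_rot'])
toolmove([.491,-.0622,.158],1.4387-np.pi/2)"
```

```text
time_s: 34.45
ee_pos: [0.5466, -0.443, -0.0271]
eef_rot: [-3.142, -0.0, -1.26]
force: [-0.4, 0.8, -0.0]
grip_width: 0.05
grip_force: 30.0
time_s: 34.75
ee_pos: [0.5466, -0.4431, -0.0271]
eef_rot: [3.142, 0.0, -1.26]
force: [-1.1, 1.4, 2.2]
grip_width: 0.0495
grip_force: 30.0
time_s: 35.45
ee_pos: [0.5461, -0.4426, 0.1257]
eef_rot: [3.14, 0.002, -1.26]
force: [-0.5, -0.4, -1.5]
grip_width: 0.0496
grip_force: 30.0
[ 0.54611855 -0.44258356  0.12571745] [ 3.14036809e+00  2.09449567e-03 -1.25966669e+00]
shift [-0.758  -0.1279 -0.0031] turn [-1.000e-04  1.600e-03 -7.178e-01]
```

```bash
python3 -m pendant '[-0.04,-0.006,0,0,0,-0.06,-1, -0.11,-0.02,0,0,0,-0.12,-1, -0.18,-0.03,0,0,0,-0.18,-1, -0.25,-0.042,0,0,0,-0.25,-1, -0.32,-0.054,0,0,0,-0.32,-1, -0.4,-0.067,0,0,0,-0.39,-1, -0.47,-0.08,0,0,0,-0.46,-1, -0.54,-0.09,0,0,0,-0.53,-1, -0.61,-0.1,0,0,0,-0.6,-1, -0.69,-0.116,0,0,0,-0.67,-1, -0.758,-0.128,0,0,0,-0.718,-1, -0.758,-0.128,0,0,0,-0.718,-1]' 30
python3 -m pendant '[0,0,0,0,0,0,-1, 0,0,0,0,0,0,-1, 0,0,0,0,0,0,-1]' 30
python3 - <<'E'
from h import *
p=[vision.camera(n) for n in('wrist','wrist')][-1]
cv2.imwrite('pics/w10.png',p['pixels'][:,:,::-1])
o=status.get_obs();print(o['ee_pos'],o['eef_rot'])
R=Ro.from_euler('xyz',o['eef_rot'])
d=silhouettes('block1',p)[0];print(d['score'],d['extent'])
zt=o['ee_pos'][2]+.03+.0145
# far edge of held block: row of top of region near centre, left/right edges
m=d['region'];v,u=np.where(m)
print(R.inv().apply(back(p,(320,v[abs(u-320)<30].min()),zt)-o['ee_pos']))
r=v.min()+15;uu=u[v==r];print(uu.min(),uu.max(),[R.inv().apply(back(p,(x,r),zt)-o['ee_pos']).round(4) for x in(uu.min(),uu.max()+1)])
toolmove([.491,-.0622,.0725],1.4387-np.pi/2)
E
```

```text
time_s: 36.65
ee_pos: [0.49, -0.0594, 0.1259]
eef_rot: [-3.141, 0.004, -0.126]
force: [-0.1, 0.0, -1.2]
grip_width: 0.0496
grip_force: 30.0
time_s: 36.95
ee_pos: [0.4913, -0.0634, 0.1272]
eef_rot: [-3.142, 0.001, -0.134]
force: [-0.7, 0.1, -1.1]
grip_width: 0.0495
grip_force: 30.0
[ 0.49143524 -0.06329919  0.127493  ] [-3.14157637e+00  5.63804770e-04 -1.33257855e-01]
0.89 [259.0, 200.0, 386.5, 388.8]
[ 4.51354407e-02  4.11277131e-05 -4.45254553e-02]
258 383 [array([ 0.0391, -0.0245, -0.0445]), array([ 0.0391,  0.0254, -0.0445])]
shift [-0.0011 -0.0018  0.1702] turn [ 0.      0.0003 -0.0006]
```

```bash
python3 -m pendant '[-0.003,-0.002,0.05,0,0,0,-1, -0.003,-0.002,0.1,0,0,0,-1, -0.003,-0.002,0.14,0,0,0,-1, -0.003,-0.002,0.16,0,0,0,-1, -0.003,-0.002,0.18,0,0,0,-1, -0.003,-0.002,0.18,0,0,0,-1, -0.003,-0.002,0.18,0,0,0,-1]' 30
python3 -m pendant '[0,0,0.02,0,0,0,-1, 0,0,0.04,0,0,0,-1, 0,0,0.058,0,0,0,-1, 0,0,0.058,0,0,0,-1, 0,0,0.058,0,0,0,-1]' 30
python3 -m pendant '[0,0,0,0,0,0,0.4, 0,0,0,0,0,0,0.4, 0,0,0,0,0,0,0.4, 0,0,0,0,0,0,0.4, 0,0,-0.05,0,0,0,0.4, 0,0,-0.12,0,0,0,0.4, 0,0,-0.2,0,0,0,1, 0,0,-0.29,0,0,0,1, 0,0,-0.29,0,0,0,1, 0,0,-0.29,0,0,0,1]' 30
python3 - <<'E'
from h import *
o=status.get_obs();print(o['ee_pos'],o['force'])
toolmove([.44,-.2,.23],-.13)
E
```

```text
time_s: 37.8
ee_pos: [0.4905, -0.0616, 0.0384]
eef_rot: [3.142, -0.001, -0.132]
force: [0.3, -0.1, -1.0]
grip_width: 0.0494
grip_force: 30.0
time_s: 38.3
ee_pos: [0.4901, -0.0614, 0.0086]
eef_rot: [-3.142, 0.0, -0.132]
force: [0.2, -0.6, -1.2]
grip_width: 0.0497
grip_force: 30.0
time_s: 39.3
ee_pos: [0.4904, -0.0615, 0.1543]
eef_rot: [3.142, -0.002, -0.132]
force: [-0.8, 0.1, -0.1]
grip_width: 0.0931
grip_force: 0.0
[ 0.49038761 -0.06148432  0.1543315 ] [-0.81871701  0.14204867 -0.05539638]
shift [-0.0633  0.2879 -0.0914] turn [ 0.0001 -0.0011 -0.0012]
```

```bash
python3 -m pendant '[-0.01,0.05,-0.03,0,0,0,1, -0.03,0.13,-0.07,0,0,0,1, -0.05,0.21,-0.09,0,0,0,1, -0.063,0.288,-0.09,0,0,0,1, -0.063,0.34,-0.09,0,0,0,1, -0.063,0.34,-0.09,0,0,0,1, -0.063,0.34,-0.09,0,0,0,1, -0.063,0.34,-0.09,0,0,0,1]'
python3 - <<'E'
from h import *
p=[vision.camera(n) for n in('wrist','wrist')][-1]
cv2.imwrite('pics/w11.png',p['pixels'][:,:,::-1])
o=status.get_obs();print(o['ee_pos'],o['eef_rot'])
for nm in('caul','block1'):
  for d in silhouettes(nm,p)[:3]:
    v,u=np.where(d['region']);x0=back(p,(u.mean(),v.mean()),.02)
    if nm=='caul':r=fitbox([(p,d['region'])],x0,0,.019)
    else:r=fitbox([(p,d['region'])],x0,.015,.036)
    print(nm,round(d['score'],2),d['extent'],r[0].round(4),round(r[1],3))
toolmove([.4385,-.2496,.004],-.1163)
E
```

```text
time_s: 40.1
ee_pos: [0.4366, -0.2249, 0.1981]
eef_rot: [-3.141, 0.001, -0.131]
force: [-0.1, 0.5, 1.4]
grip_width: 0.0939
grip_force: 0.0
[ 0.43678345 -0.22485844  0.19852204] [-3.14125836e+00  4.56301749e-04 -1.30543991e-01]
caul 0.9 [316.9, 152.2, 372.2, 247.5] [ 0.4372 -0.2489  1.4513] 0.966
block1 0.89 [119.6, 122.9, 165.2, 205.2] [ 0.4873 -0.0945  1.4543] 0.072
block1 0.58 [84.5, 120.7, 161.0, 227.4] [ 0.4897 -0.0613  1.4447] 0.845
shift [0.0098 0.0482 0.4495] turn [-0.0001  0.0001 -0.0092]
```

Run:
```python
from h import *
p=vision.camera('wrist')
for d in silhouettes('block1',p)[:2]:
    for z0,h in((.033,.018),(.051,.0005),(.015,.036),(.015,.018)):
        r=fitbox([(p,d['region'])],[.49,-.062],z0,h);print(d['extent'],z0,h,r[0].round(4),round(r[1],3))
    print(proj(p,box(.4905,-.0615,1.44,.051,.0)).round(0).tolist()[::2])
d=silhouettes('caul',p)[0];print(fitbox([(p,d['region'])],[.438,-.249],0,.018))
```

```text
[82.5, 119.9, 159.9, 225.4] 0.033 0.018 [ 0.4898 -0.0613  1.4436] 0.932
[82.5, 119.9, 159.9, 225.4] 0.051 0.0005 [ 0.4899 -0.0624  1.4394] 0.906
[82.5, 119.9, 159.9, 225.4] 0.015 0.036 [ 0.4899 -0.0607  1.4417] 0.844
[82.5, 119.9, 159.9, 225.4] 0.015 0.018 [ 0.4902 -0.0522  1.4407] 0.927
[[142.0, 122.0], [153.0, 224.0], [81.0, 122.0], [95.0, 224.0]]
[93.4, 122.5, 166.5, 207.0] 0.033 0.018 [ 0.4901 -0.0725  1.4422] 0.093
[93.4, 122.5, 166.5, 207.0] 0.051 0.0005 [ 0.4903 -0.0749  1.4656] 0.104
[93.4, 122.5, 166.5, 207.0] 0.015 0.036 [ 0.4903 -0.0731  1.4601] 0.085
[93.4, 122.5, 166.5, 207.0] 0.015 0.018 [ 0.4925 -0.0631  1.4411] 0.102
[[142.0, 122.0], [153.0, 224.0], [81.0, 122.0], [95.0, 224.0]]
(array([ 0.43741288, -0.24882873,  1.44035627]), np.float64(0.9675140540271628))
```

```bash
python3 -c "
import cv2
c=cv2.imread('pics/w11.png')[60:280,0:280];cv2.imwrite('pics/c11.png',cv2.resize(c,None,fx=2.7,fy=2.7))"
```

```text
(no output)
```

View pics/c11.png

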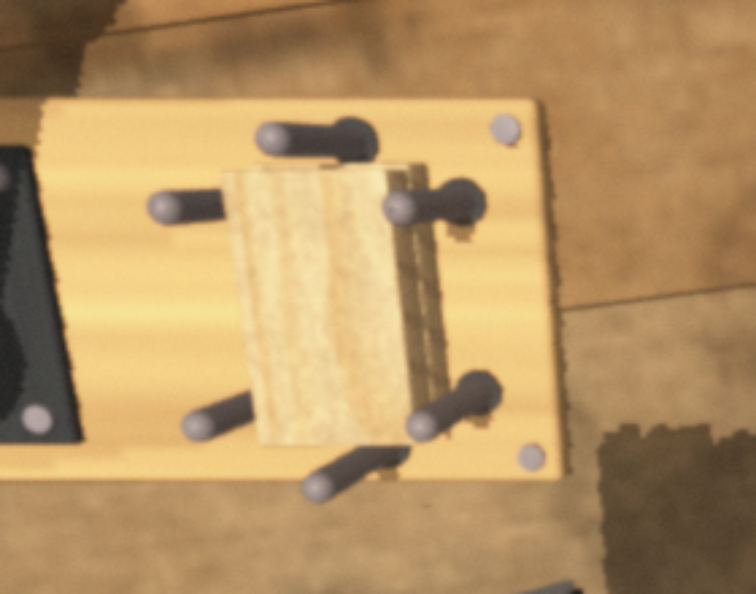

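Both blocks lie flat, one on the other, between the pins (crop centre ≈ (325,310)). Now the caul.

```bash
python3 -m pendant '[0.009,0.048,0.05,0,0,-0.002,1, 0.009,0.048,0.13,0,0,-0.002,1, 0.009,0.048,0.21,0,0,-0.002,1, 0.009,0.048,0.29,0,0,-0.002,1, 0.009,0.048,0.37,0,0,-0.002,1, 0.009,0.048,0.43,0,0,-0.002,1, 0.009,0.048,0.449,0,0,-0.002,1, 0.009,0.048,0.449,0,0,-0.002,1, 0.009,0.048,0.449,0,0,-0.002,-1, 0.009,0.048,0.449,0,0,-0.002,-1, 0.009,0.048,0.449,0,0,-0.002,-1, 0.009,0.048,0.449,0,0,-0.002,-1]' 30
python3 -m pendant '[0,0,0,0,0,0,-1, 0,0,0,0,0,0,-1, 0,0,0,0,0,0,-1, 0,0,0,0,0,0,-1, 0,0,0,0,0,0,-1]' 30
python3 -m pendant '[0,0,-0.06,0,0,0,-1, 0,0,-0.13,0,0,0,-1, 0,0,-0.2,0,0,0,-1, 0,0,-0.27,0,0,0,-1, 0,0,-0.27,0,0,0,-1, 0,0,-0.27,0,0,0,-1, 0,0,-0.27,0,0,0,-1]' 30
python3 -c "
from h import *
o=status.get_obs();print(o['ee_pos'],o['eef_rot'])
toolmove([.4905,-.062,.14],1.4387-np.pi/2)"
```

```text
time_s: 41.65
ee_pos: [0.4382, -0.2504, -0.0249]
eef_rot: [3.141, -0.001, -0.129]
force: [-0.8, -0.1, -0.6]
grip_width: 0.0655
grip_force: 0.0
time_s: 42.15
ee_pos: [0.4379, -0.2502, -0.0255]
eef_rot: [3.142, -0.0, -0.129]
force: [-0.9, 0.3, 6.1]
grip_width: 0.0497
grip_force: 30.0
time_s: 42.85
ee_pos: [0.4372, -0.2498, 0.1079]
eef_rot: [-3.141, 0.002, -0.129]
force: [0.4, 0.9, -1.8]
grip_width: 0.0499
grip_force: 30.0
[ 0.43720381 -0.24977898  0.10786324] [-3.14053497e+00  2.15972920e-03 -1.28748291e-01]
shift [ 0.0575 -0.3861 -0.004 ] turn [-0.0007  0.0014  0.0021]
```

```bash
python3 -m pendant '[0.006,-0.04,0,0,0,0,-1, 0.015,-0.1,0,0,0,0,-1, 0.024,-0.16,0,0,0,0,-1, 0.033,-0.22,0,0,0,0,-1, 0.042,-0.28,0,0,0,0,-1, 0.05,-0.34,0,0,0,0.002,-1, 0.056,-0.387,0,0,0,0.002,-1, 0.056,-0.387,0,0,0,0.002,-1, 0.056,-0.387,0,0,0,0.002,-1, 0.056,-0.387,0,0,0,0.002,-1]' 30
python3 - <<'E'
from h import *
p=[vision.camera(n) for n in('wrist','wrist')][-1]
o=status.get_obs();print(o['ee_pos'],o['eef_rot'])
R=Ro.from_euler('xyz',o['eef_rot'])
d=silhouettes('caul',p)[0];print(d['score'],d['extent'])
zt=o['ee_pos'][2]+.03+.0115
m=d['region'];v,u=np.where(m)
print(R.inv().apply(back(p,(320,v[abs(u-320)<30].min()),zt)-o['ee_pos']))
r=v.min()+15;uu=u[v==r];print([R.inv().apply(back(p,(x,r),zt)-o['ee_pos']).round(4) for x in(uu.min(),uu.max()+1)])
toolmove([.4905,-.062,.0565],1.4387-np.pi/2)
E
```

```text
time_s: 43.85
ee_pos: [0.49, -0.0625, 0.1087]
eef_rot: [3.142, 0.001, -0.132]
force: [-0.0, -0.3, -1.0]
grip_width: 0.0494
grip_force: 30.0
[ 0.49018522 -0.06267323  0.10900351] [ 3.14156112e+00  6.08213469e-04 -1.33000700e-01]
0.68 [257.5, 200.7, 380.9, 388.1]
[ 4.49323426e-02 -8.44004544e-05 -4.15273388e-02]
[array([ 0.0388, -0.0243, -0.0415]), array([ 0.0388,  0.0253, -0.0415])]
shift [ 0.0004 -0.0013  0.1653] turn [ 0.      0.0002 -0.0006]
```

```bash
python3 -m pendant '[-0.002,-0.001,0.05,0,0,0,-1, -0.002,-0.001,0.09,0,0,0,-1, -0.002,-0.001,0.12,0,0,0,-1, -0.002,-0.001,0.145,0,0,0,-1, -0.002,-0.001,0.163,0,0,0,-1, -0.002,-0.001,0.163,0,0,0,-1, -0.002,-0.001,0.163,0,0,0,-1]' 30
python3 -m pendant '[0,0,0,0,0,0,0.4, 0,0,0,0,0,0,0.4, 0,0,0,0,0,0,0.4, 0,0,0,0,0,0,0.4, 0,0,-0.05,0,0,0,0.4, 0,0,-0.12,0,0,0,0.4, 0,0,-0.2,0,0,0,1, 0,0,-0.26,0,0,0,1, 0,0,-0.26,0,0,0,1, 0,0,-0.26,0,0,0,1, 0,0,-0.26,0,0,0,1]' 30
python3 - <<'E'
from h import *
o=status.get_obs();print(o['ee_pos'])
toolmove([.44,-.2,.23],-.13)
toolmove([.6,-.05,.31],1.44)
E
```

```text
time_s: 44.7
ee_pos: [0.4898, -0.0614, 0.0283]
eef_rot: [3.142, -0.001, -0.132]
force: [0.4, 0.9, -0.6]
grip_width: 0.0497
grip_force: 30.0
time_s: 45.8
ee_pos: [0.489, -0.0612, 0.1567]
eef_rot: [-3.141, 0.002, -0.132]
force: [1.0, 0.6, 0.2]
grip_width: 0.094
grip_force: 0.0
[ 0.48900488 -0.06117117  0.1566633 ]
shift [-0.0608  0.2881 -0.0866] turn [-0.0001  0.0012 -0.0012]
shift [ 0.2167 -0.0514 -0.2471] turn [-1.0000e-03  8.0000e-04 -1.0007e+00]
```

```bash
python3 -m pendant '[0,0.02,-0.06,0,0,-0.09,1, 0,0.05,-0.12,0,0,-0.18,1, 0,0.08,-0.18,0,0,-0.27,1, 0,0.1,-0.24,0,0,-0.36,1, 0,0.1,-0.3,0,0,-0.45,1, 0,0.1,-0.3,0,0,-0.54,1, 0,0.1,-0.3,0,0,-0.63,1, 0,0.1,-0.3,0,0,-0.72,1, 0,0.1,-0.3,0,0,-0.81,1, 0,0.1,-0.3,0,0,-0.9,1, 0,0.1,-0.3,0,0,-1.0,1, 0,0.1,-0.3,0,0,-1.0,1]'
python3 - <<'E'
from h import *
p=[vision.camera(n) for n in('wrist','wrist','wrist')][-1]
cv2.imwrite('pics/w12.png',p['pixels'][:,:,::-1])
o=status.get_obs();print(o['ee_pos'],o['eef_rot'])
d=silhouettes('caul',p)[0];print(d['score'],d['extent'])
for z0 in(.015,.051): print(z0,fitbox([(p,d['region'])],[.49,-.062],z0,.018))
k=silhouettes('knob_grip',p)[0];print(k['score'],k['extent'])
g=cv2.medianBlur(cv2.cvtColor(p["pixels"],cv2.COLOR_RGB2GRAY),3)
piv=np.array([.5094,.077])
for a in(-30,-28,-26,-24,-22):
    u=np.array([np.cos(np.radians(a)),np.sin(np.radians(a))])
    print(a,proj(p,[[*(piv+.14*u),.203],[*(piv+.22*u),.2]]).round(1).tolist())
c=p['pixels'][60:330,260:620];cv2.imwrite('pics/c12.png',cv2.resize(c,None,fx=2.2,fy=2.2)[:,:,::-1])
E
```

```text
time_s: 47.0
ee_pos: [0.4829, -0.1108, 0.3066]
eef_rot: [-3.139, -0.0, 1.442]
force: [-0.2, -0.1, -0.4]
grip_width: 0.0941
grip_force: 0.0
[ 0.48292132 -0.11083088  0.30721038] [-3.14048750e+00 -1.54221199e-04  1.43479267e+00]
0.64 [277.2, 118.2, 359.6, 168.4]
0.015 (array([ 0.48982587, -0.06277025,  1.435724  ]), np.float64(0.9115394274234053))
0.051 (array([ 0.48934038, -0.06168277,  1.43816353]), np.float64(0.9562920268972143))
0.74 [301.4, 0.8, 634.0, 90.3]
-30 [[514.4, 25.6], [613.8, 74.1]]
-28 [[517.9, 18.1], [619.7, 63.1]]
-26 [[521.1, 10.5], [625.3, 51.8]]
-24 [[524.2, 2.7], [630.7, 40.2]]
-22 [[527.0, -5.2], [635.7, 28.3]]
```

View pics/c12.png

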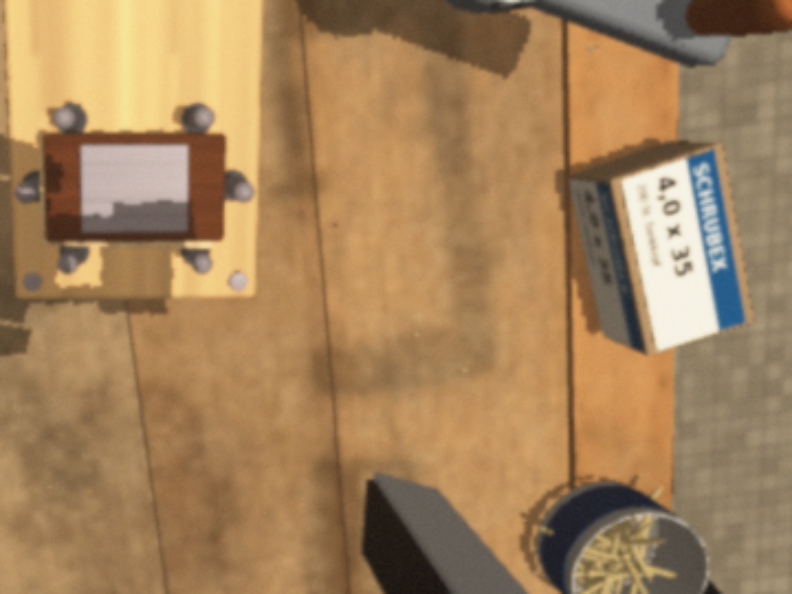

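Caul lies level on the stack inside the pins, plate up (crop ≈ (134,187)). Now back to the handle.

```bash
python3 -c "
from h import *
toolmove([.7035,-.0237,.36],2.66)"
```

```text
shift [ 0.2319  0.4136 -0.0451] turn [-2.000e-04 -2.000e-04 -7.791e-01]
```

```bash
python3 -m pendant '[0.02,0.04,-0.045,0,0,-0.08,1, 0.045,0.08,-0.045,0,0,-0.16,1, 0.07,0.13,-0.045,0,0,-0.24,1, 0.1,0.18,-0.045,0,0,-0.32,1, 0.125,0.225,-0.045,0,0,-0.4,1, 0.15,0.27,-0.045,0,0,-0.48,1, 0.18,0.32,-0.045,0,0,-0.56,1, 0.205,0.37,-0.045,0,0,-0.64,1, 0.232,0.414,-0.045,0,0,-0.72,1, 0.232,0.414,-0.045,0,0,-0.779,1, 0.232,0.414,-0.045,0,0,-0.779,1, 0.232,0.414,-0.045,0,0,-0.779,1]'
python3 - <<'E'
from h import *
p=[vision.camera(n) for n in('wrist','wrist','wrist','wrist')][-1]
cv2.imwrite('pics/w13.png',p['pixels'][:,:,::-1])
o=status.get_obs();print(o['ee_pos'],o['eef_rot'])
c,st,m=colmask(p,(0,110,50),(14,255,200),(280,170,360,250));print('handle',c,st)
# fit handle axis: top hemisphere - use near-camera(bottom) region
h=back(p,c,.195);piv=np.array([.5094,.077]);a=np.arctan2(*(h[:2]-piv)[::-1]);print(h,np.linalg.norm(h[:2]-piv),np.degrees(a))
k=silhouettes('knob_grip',p)[0];print(k['extent'])
for ang in(-30,-28,-26,-24):
    u=np.array([np.cos(np.radians(ang)),np.sin(np.radians(ang))])
    print(ang,proj(p,[[*(piv+.14*u),.203],[*(piv+.22*u),.2]]).round(1).tolist())
c2,st2,m2=colmask(p,(0,0,0),(180,90,60),(270,60,370,170));print("knob",c2,st2,back(p,c2,.19))
E
```

```text
time_s: 48.45
ee_pos: [0.7033, -0.0232, 0.3304]
eef_rot: [3.142, -0.0, 2.659]
force: [0.2, 0.9, 0.5]
grip_width: 0.0938
grip_force: 0.0
[ 0.7031689  -0.02330598  0.33099389] [3.14130466e+00 7.22440980e-04 2.66055783e+00]
handle [343.18686869 241.4023569 ] [312 226  48  24 594]
[ 0.73326582 -0.01741365  0.195     ] 0.24296057485263994 -22.867203319497794
[294.8, 1.8, 347.1, 227.8]
-30 [[311.7, 115.1], [308.1, 216.8]]
-28 [[318.1, 115.2], [317.5, 217.0]]
-26 [[324.5, 115.2], [326.9, 216.9]]
-24 [[330.9, 114.9], [336.3, 216.5]]
knob [320.57459095 112.82964389] [ 293   85   56   60 2078] [0.63219218 0.01384927 0.19      ]
```

```bash
python3 -m pendant '[-0.0035,0.001,0.06,0,0,0,0.3, -0.0035,0.001,0.13,0,0,0,0.3, -0.0035,0.001,0.2,0,0,0,0.3, -0.0035,0.001,0.26,0,0,0,0.3, -0.0035,0.001,0.32,0,0,0,0.3, -0.0035,0.001,0.37,0,0,0,0.3, -0.0035,0.001,0.386,0,0,0,0.3, -0.0035,0.001,0.386,0,0,0,0.3, -0.0035,0.001,0.386,0,0,0,-1, -0.0035,0.001,0.386,0,0,0,-1, -0.0035,0.001,0.386,0,0,0,-1, -0.0035,0.001,0.386,0,0,0,-1]' 30
python3 -m pendant '[0,0,0,0,0,0,-1, 0,0,0,0,0,0,-1, 0,0,0,0,0,0,-1, 0,0,0,0,0,0,-1, 0,0,0,0,0,0,-1]' 30
python3 -c "
from h import *
o=status.get_obs();print(o['ee_pos'],o['force'])
arc([.5094,.077],-69,12)"
```

```text
time_s: 49.9
ee_pos: [0.7054, -0.0234, 0.138]
eef_rot: [3.141, 0.001, 2.663]
force: [-0.1, 0.3, 0.1]
grip_width: 0.0326
grip_force: 0.0
time_s: 50.4
ee_pos: [0.7054, -0.0234, 0.1376]
eef_rot: [3.141, 0.0, 2.663]
force: [0.7, -0.8, 2.7]
grip_width: 0.0205
grip_force: 30.0
[ 0.70535339 -0.02338725  0.13758076] [ 0.67892578 -0.83899001  2.67908315]
[ 0.002 -0.044] 0.064
[ 0.008 -0.088] 0.128
[ 0.019 -0.131] 0.192
[ 0.034 -0.172] 0.256
[ 0.053 -0.212] 0.319
[ 0.076 -0.25 ] 0.383
[ 0.103 -0.285] 0.447
[ 0.133 -0.317] 0.511
[ 0.166 -0.347] 0.575
[ 0.202 -0.373] 0.639
[ 0.24  -0.395] 0.703
[ 0.28  -0.413] 0.767
```

Grip 20.5 mm, right for the handle. Swing it shut.

```bash
python3 -m pendant '[0.002,-0.044,0,0,0,0.064,-1, 0.008,-0.088,0,0,0,0.128,-1, 0.019,-0.131,0,0,0,0.192,-1, 0.034,-0.172,0,0,0,0.256,-1, 0.053,-0.212,0,0,0,0.319,-1, 0.076,-0.25,0,0,0,0.383,-1, 0.103,-0.285,0,0,0,0.447,-1, 0.133,-0.317,0,0,0,0.511,-1, 0.166,-0.347,0,0,0,0.575,-1, 0.202,-0.373,0,0,0,0.639,-1, 0.24,-0.395,0,0,0,0.703,-1, 0.28,-0.413,0,0,0,0.767,-1]' 30
python3 -m pendant '[0,0,0,0,0,0,-1, 0,0,0,0,0,0,-1, 0,0,0,0,0,0,-1]' 30
python3 -c "
from h import *
o=status.get_obs();r=o['ee_pos'][:2]-[.5094,.077];print(np.hypot(*r),np.degrees(np.arctan2(r[1],r[0])),o['qpos'])
arc([.5094,.077],-2,4)"
```

```text
time_s: 51.6
ee_pos: [0.4851, -0.1442, 0.1375]
eef_rot: [3.14, 0.003, 1.453]
force: [0.9, -10.2, 1.6]
grip_width: 0.0199
grip_force: 30.0
time_s: 51.9
ee_pos: [0.4853, -0.1441, 0.1375]
eef_rot: [3.142, 0.003, 1.457]
force: [-3.3, -14.4, 0.5]
grip_width: 0.0206
grip_force: 30.0
0.22245546278255876 -96.22296708285515 [-0.35913522  0.23793118  1.69105966 -0.00350675  1.21178031 -0.24402528]
[-0.    -0.004] 0.006
[ 0.    -0.008] 0.011
[ 0.    -0.012] 0.017
[ 0.    -0.016] 0.022
```

```bash
python3 -m pendant '[-0.003,-0.004,0,0,0,0.006,-1, -0.003,-0.004,0,0,0,0.006,-1, -0.003,-0.004,0,0,0,0.006,-1]' 30 | grep -E 'ee_|force: \['
python3 -m pendant '[0,-0.004,0,0,0,0.006,-1, 0,-0.004,0,0,0,0.006,-1, 0,-0.004,0,0,0,0.006,-1]' 30| grep -E 'ee_|force: \['
```

```text
ee_pos: [0.4835, -0.1439, 0.1375]
force: [-1.4, -5.7, 1.9]
ee_pos: [0.4817, -0.1437, 0.1375]
force: [-0.8, -6.9, 1.9]
```

```bash
python3 -m pendant '[0,-0.003,0,0,0,0.004,-1, 0,-0.003,0,0,0,0.004,-1, 0,-0.003,0,0,0,0.004,-1]' 30 | grep -E 'ee_|force: \['
python3 -m pendant '[0,-0.003,0,0,0,0.004,-1, 0,-0.003,0,0,0,0.004,-1, 0,-0.003,0,0,0,0.004,-1]' 30| grep -E 'ee_|force: \['
```

```text
ee_pos: [0.4802, -0.1435, 0.1375]
force: [-0.7, -7.0, 0.9]
ee_pos: [0.4787, -0.1434, 0.1375]
force: [-0.6, -6.5, 0.9]
```

```bash
python3 -m pendant '[0,-0.003,0,0,0,0.004,-1, 0,-0.003,0,0,0,0.004,-1, 0,-0.003,0,0,0,0.004,-1]' 30 | grep -E 'ee_|force: \['
python3 -m pendant '[0,-0.003,0,0,0,0.004,-1, 0,-0.003,0,0,0,0.004,-1, 0,-0.003,0,0,0,0.004,-1]' 30| grep -E 'ee_|force: \['
```

```text
ee_pos: [0.4785, -0.1433, 0.1376]
force: [10.1, -9.7, -5.1]
ee_pos: [0.4786, -0.1433, 0.1376]
force: [24.1, -10.9, -10.7]
```

Stop reached (force rises at tip x=0.4786, angle ≈ −98°). Release, rise, and look over the knob.

```bash
python3 -m pendant '[0,0.003,0,0,0,0,-1, 0,0.003,0,0,0,0,0, 0,0.003,0,0,0,0,0, 0,0.003,0,0,0,0,0, 0,0.003,0,0,0,0,0, 0,0.003,-0.06,0,0,0,0, 0,0.003,-0.14,0,0,0,0, 0,0.003,-0.22,0,0,0,1, 0.06,0.003,-0.3,0,0,0,1, 0.12,0.003,-0.34,0,0,0,1, 0.16,0.003,-0.34,0,0,0,1, 0.16,0.003,-0.34,0,0,0,1]' 30
python3 - <<'E'
from h import *
p=[vision.camera(n) for n in('wrist','wrist','wrist','wrist')][-1]
cv2.imwrite('pics/w14.png',p['pixels'][:,:,::-1])
o=status.get_obs();print(o['ee_pos'],o['eef_rot'],o['qpos'])
e=proj(p,[[.4905,-.062,.203],[.4787,-.1433,.2]]);print(e)
x,y=map(int,e[0])
c2,st2,m2=colmask(p,(0,0,0),(180,90,60),(x-50,y-50,x+50,y+50));print("knob",c2,st2,back(p,c2,.195))
g=cv2.medianBlur(cv2.cvtColor(p["pixels"],cv2.COLOR_RGB2GRAY),3)[y-60:y+60,x-60:x+60]
c=cv2.HoughCircles(g,cv2.HOUGH_GRADIENT,1,15,param1=120,param2=12,minRadius=22,maxRadius=36)
for a,b,r in c[0][:3]:print(a+x-60,b+y-60,r,back(p,(a+x-60,b+y-60),.201))
E
```

```text
time_s: 54.9
ee_pos: [0.4899, -0.0618, 0.3078]
eef_rot: [3.141, -0.0, 1.416]
force: [-0.7, 0.3, 1.0]
grip_width: 0.0835
grip_force: 0.0
[ 0.48947395 -0.06425314  0.30690046] [-3.14072497e+00  8.08016857e-05  1.41316393e+00] [-2.04655472e-01  1.05355504e-01  1.45318497e+00 -1.21508759e-04
  1.58391510e+00 -4.70245843e-02]
[[320.82221224 220.75261521]
 [322.03513036 318.64861969]]
knob [318.70479705 215.92725356] [ 292  187   58   60 1897] [ 0.48918505 -0.05983893  0.195     ]
318.5 214.5 32.1 [ 0.48944719 -0.05740505  0.201     ]
```

```bash
python3 -m pendant '[0.005,0,0,0,0,-0.09,0.5, 0.005,0,0,0,0,-0.18,0.5, 0.005,0,0,0,0,-0.27,0.5, 0.005,0,0,0,0,-0.36,0.5, 0.005,0,0.03,0,0,-0.45,0.5, 0.005,0,0.06,0,0,-0.54,0.5, 0.005,0,0.09,0,0,-0.63,0.5, 0.005,0,0.1,0,0,-0.72,0.5, 0.005,0,0.1,0,0,-0.81,0.5, 0.005,0,0.1,0,0,-0.9,0.5, 0.005,0,0.1,0,0,-1.0,0.5, 0.005,0,0.1,0,0,-1.0,0.5]' 40
python3 -m pendant '[0,0,0,0,0,-0.09,0.5, 0,0,0,0,0,-0.18,0.5, 0,0,0,0,0,-0.27,0.5, 0,0,0,0,0,-0.36,0.5, 0,0,0,0,0,-0.45,0.5, 0,0,0,0,0,-0.45,0.5, 0,0,0,0,0,-0.45,0.5, 0,0,0,0,0,-0.45,0.5]' 40
python3 -c "
from h import *
o=status.get_obs();print(o['ee_pos'],o['eef_rot'],o['qpos'])
toolmove([.490,-.0615,.170])"
```

```text
time_s: 56.3
ee_pos: [0.4899, -0.0618, 0.257]
eef_rot: [3.142, -0.001, 2.986]
force: [-0.9, -0.3, -0.4]
grip_width: 0.0703
grip_force: 0.0
time_s: 57.1
ee_pos: [0.4901, -0.0613, 0.2573]
eef_rot: [3.141, -0.0, -2.597]
force: [-0.6, 1.0, 1.2]
grip_width: 0.07
grip_force: 0.0
[ 0.49005362 -0.061263    0.25726837] [ 3.14149037e+00 -9.47585721e-05 -2.59668687e+00] [-1.98551321e-01  1.20908360e-01  1.54746012e+00  1.12082491e-05
  1.47336316e+00 -2.31425452e+00]
shift [ 0.0003 -0.0004  0.2345] turn None
```

```bash
python3 -m pendant '[0,0,0.05,0,0,0,0.5, 0,0,0.11,0,0,0,0.5, 0,0,0.17,0,0,0,0.5, 0,0,0.21,0,0,0,0.5, 0,0,0.234,0,0,0,0.5, 0,0,0.234,0,0,0,0.5, 0,0,0.234,0,0,0,0.5]' 10
python3 -m pendant '[0,0,0,0,0,0,-1, 0,0,0,0,0,0,-1, 0,0,0,0,0,0,-1, 0,0,0,0,0,0,-1, 0,0,0,0,0,0,-1, 0,0,0,0,0,0,-1]' 10
```

```text
time_s: 57.8
ee_pos: [0.4905, -0.0612, 0.1412]
eef_rot: [-3.141, 0.001, -2.593]
force: [0.8, 0.4, 0.5]
grip_width: 0.0704
grip_force: 0.0
time_s: 58.4
ee_pos: [0.4906, -0.0617, 0.1408]
eef_rot: [-3.14, 0.001, -2.592]
force: [2.0, -5.2, 1.1]
grip_width: 0.0434
grip_force: 10.0
```

```bash
python3 -m pendant '[0,-0.002,0,0,0,0,-1, 0,-0.002,0,0,0,0,-1, 0,-0.002,0,0,0,0,-1]' 40 | grep -E 'ee_|force|width'
python3 -m pendant '[0,0,0,0,0,0.09,-1, 0,0,0,0,0,0.18,-1, 0,0,0,0,0,0.27,-1, 0,0,0,0,0,0.36,-1, 0,0,0,0,0,0.36,-1]' 40 
python3 -c "
from h import *
o=status.get_obs();print(o['moment'],o['force'],o['qpos'][5])"
```

```text
ee_pos: [0.4907, -0.0617, 0.1408]
force: [-1.1, 1.5, 4.2]
grip_width: 0.043
grip_force: 40.0
time_s: 59.2
ee_pos: [0.491, -0.0626, 0.1408]
eef_rot: [-3.14, 0.001, 3.121]
force: [0.7, -5.6, 3.8]
grip_width: 0.0428
grip_force: 40.0
[-0.92650971 -0.27513828 -0.18191263] [ 0.65846632 -5.57685434  3.75438767] -1.7495612580506552
```

```bash
python3 -m pendant '[0,0,0,0,0,0.09,-1, 0,0,0,0,0,0.18,-1, 0,0,0,0,0,0.27,-1, 0,0,0,0,0,0.36,-1, 0,0,0,0,0,0.45,-1, 0,0,0,0,0,0.54,-1, 0,0,0,0,0,0.63,-1, 0,0,0,0,0,0.72,-1, 0,0,0,0,0,0.81,-1, 0,0,0,0,0,0.9,-1, 0,0,0,0,0,0.9,-1]' 40 
python3 -c "
from h import *
o=status.get_obs();print(o['moment'],o['qpos'][5])"
python3 -m pendant '[0,0,0,0,0,0.09,-1, 0,0,0,0,0,0.18,-1, 0,0,0,0,0,0.27,-1, 0,0,0,0,0,0.36,-1, 0,0,0,0,0,0.45,-1, 0,0,0,0,0,0.54,-1, 0,0,0,0,0,0.63,-1, 0,0,0,0,0,0.72,-1, 0,0,0,0,0,0.81,-1, 0,0,0,0,0,0.9,-1, 0,0,0,0,0,0.9,-1]' 40 
python3 -c "
from h import *
o=status.get_obs();print(o['moment'],o['qpos'][5])"
```

```text
time_s: 60.3
ee_pos: [0.4903, -0.0641, 0.1408]
eef_rot: [-3.141, 0.004, 1.706]
force: [-3.8, -17.8, 3.9]
grip_width: 0.0427
grip_force: 40.0
[-3.27995672  0.49046026 -0.14873534] -0.3358564454002984
time_s: 61.4
ee_pos: [0.4904, -0.0635, 0.1408]
eef_rot: [3.139, 0.001, 0.293]
force: [-3.8, -9.9, 4.8]
grip_width: 0.0427
grip_force: 40.0
[-2.40526865  0.50707815 -0.19971197] 1.0779042257445355
```

```bash
python3 -m pendant '[0,0,0,0,0,0.09,-1, 0,0,0,0,0,0.18,-1, 0,0,0,0,0,0.27,-1, 0,0,0,0,0,0.36,-1, 0,0,0,0,0,0.45,-1, 0,0,0,0,0,0.54,-1, 0,0,0,0,0,0.63,-1, 0,0,0,0,0,0.72,-1, 0,0,0,0,0,0.8,-1, 0,0,0,0,0,0.8,-1, 0,0,0,0,0,0.8,-1]' 40 
python3 -c "
from h import *
o=status.get_obs();print(o['moment'],o['qpos'][5])"
python3 -m pendant '[0,0,0,0,0,0,0.3, 0,0,0,0,0,0,0.3, 0,0,0,0,0,0,0.3, 0,0,0,0,0,0,0.3, 0,0,0,0,0,0,0.3]' 40 
python3 -c "
from h import *
o=status.get_obs();print(o['ee_pos'],o['force'],o['moment'],o['qpos'][5])
toolmove([.490,-.0635,.17])"
```

```text
time_s: 62.5
ee_pos: [0.4909, -0.0617, 0.1407]
eef_rot: [-3.141, -0.0, -0.954]
force: [0.2, 1.4, 5.9]
grip_width: 0.0426
grip_force: 40.0
[ 0.36912016 -0.03966114 -0.16272908] 2.3253670321615036
time_s: 63.0
ee_pos: [0.4905, -0.0619, 0.1402]
eef_rot: [3.141, 0.0, -0.958]
force: [-0.8, 0.6, -0.1]
grip_width: 0.0612
grip_force: 0.0
[ 0.49054406 -0.0619464   0.14023308] [-0.76104181  0.58797708 -0.06945681] [0.11157743 0.00551202 0.03999133] 2.328702660842794
shift [0.0019 0.0027 0.0005] turn None
```

```bash
python3 -m pendant '[0.001,0.002,0,0,0,-0.09,0.3, 0.001,0.002,0,0,0,-0.18,0.3, 0.001,0.002,0,0,0,-0.27,0.3, 0.001,0.002,0,0,0,-0.36,0.3, 0.001,0.002,0,0,0,-0.45,0.3, 0.001,0.002,0,0,0,-0.54,0.3, 0.001,0.002,0,0,0,-0.63,0.3, 0.001,0.002,0,0,0,-0.72,0.3, 0.001,0.002,0,0,0,-0.81,0.3, 0.001,0.002,0,0,0,-0.9,0.3, 0.001,0.002,0,0,0,-1,0.3, 0.001,0.002,0,0,0,-1,0.3]' 40 
python3 -m pendant '[0,0,0,0,0,-0.09,0.3, 0,0,0,0,0,-0.18,0.3, 0,0,0,0,0,-0.27,0.3, 0,0,0,0,0,-0.36,0.3, 0,0,0,0,0,-0.45,0.3, 0,0,0,0,0,-0.54,0.3, 0,0,0,0,0,-0.63,0.3, 0,0,0,0,0,-0.72,0.3, 0,0,0,0,0,-0.81,0.3, 0,0,0,0,0,-0.9,0.3, 0,0,0,0,0,-1,0.3, 0,0,0,0,0,-1,0.3]' 40 
python3 -m pendant '[0,0,0,0,0,0,-1, 0,0,0,0,0,0,-1, 0,0,0,0,0,0,-1, 0,0,0,0,0,0,-1, 0,0,0,0,0,0,-1]' 40 
python3 -c "
from h import *
o=status.get_obs();print(o['ee_pos'],o['force'],o['moment'],o['qpos'][5])"
```

```text
time_s: 64.2
ee_pos: [0.4901, -0.0629, 0.1403]
eef_rot: [-3.142, 0.0, 0.616]
force: [-0.2, 0.8, 0.6]
grip_width: 0.0612
grip_force: 0.0
time_s: 65.4
ee_pos: [0.4901, -0.0629, 0.1403]
eef_rot: [-3.142, -0.0, 2.182]
force: [-0.2, 0.1, -0.2]
grip_width: 0.0613
grip_force: 0.0
time_s: 65.9
ee_pos: [0.4903, -0.0625, 0.1404]
eef_rot: [3.141, -0.0, 2.182]
force: [1.5, 5.5, 1.5]
grip_width: 0.0427
grip_force: 40.0
[ 0.4902612  -0.06246101  0.14039108] [1.51006735 5.50552811 1.47763934] [ 0.89439946 -0.43994205 -0.14973553] -0.8129792468394839
```

```bash
python3 -m pendant '[0,0,0,0,0,0.09,-1, 0,0,0,0,0,0.18,-1, 0,0,0,0,0,0.27,-1, 0,0,0,0,0,0.36,-1, 0,0,0,0,0,0.45,-1, 0,0,0,0,0,0.54,-1, 0,0,0,0,0,0.63,-1, 0,0,0,0,0,0.7,-1, 0,0,0,0,0,0.7,-1]' 40 
python3 -c "
from h import *
o=status.get_obs();print(o['moment'],o['qpos'][5])"
python3 -m pendant '[0,0,0,0,0,0.09,-1, 0,0,0,0,0,0.18,-1, 0,0,0,0,0,0.27,-1, 0,0,0,0,0,0.27,-1]' 40 
python3 -c "
from h import *
o=status.get_obs();print(o['moment'],o['qpos'][5])"
```

```text
time_s: 66.8
ee_pos: [0.4903, -0.0624, 0.1404]
eef_rot: [3.142, -0.001, 1.079]
force: [2.2, 6.0, 1.2]
grip_width: 0.0424
grip_force: 40.0
[ 1.09764798 -0.40583745 -0.20523628] 0.2903948313144266
time_s: 67.2
ee_pos: [0.4905, -0.0625, 0.1405]
eef_rot: [3.142, -0.001, 0.654]
force: [3.6, 4.7, -0.5]
grip_width: 0.0426
grip_force: 40.0
[ 0.9532631  -0.67176756 -0.12215021] 0.715651553369775
```

```bash
cat > m.py <<'E'
from h import *
o=status.get_obs();print("M",o['moment'].round(3),"F",o['force'].round(1),"tau6",round(o['tau'][5],3),"q6",round(o['qpos'][5],3),"yaw",round(o['eef_rot'][2],3))
E
python3 m.py
python3 -m pendant '[0,0,0,0,0,0.06,-1, 0,0,0,0,0,0.12,-1]' 40 >/dev/null; python3 m.py
python3 -m pendant '[0,0,0,0,0,0.06,-1, 0,0,0,0,0,0.12,-1]' 40 >/dev/null; python3 m.py
python3 -m pendant '[0,0,0,0,0,0.06,-1, 0,0,0,0,0,0.12,-1]' 40 >/dev/null; python3 m.py
python3 -m pendant '[0,0,0,0,0,0.06,-1, 0,0,0,0,0,0.12,-1]' 40 >/dev/null; python3 m.py
python3 -m pendant '[0,0,0,0,0,0.0,-1, 0,0,0,0,0,0,-1]' 40 >/dev/null; python3 m.py
```

```text
M [ 0.953 -0.672 -0.122] F [ 3.6  4.7 -0.5] tau6 2.278 q6 0.716 yaw 0.654
M [ 0.807 -0.793  0.319] F [ 4.3  4.3 -0.8] tau6 -1.821 q6 0.902 yaw 0.467
M [ 0.701 -0.794  0.277] F [ 3.8  3.3 -1. ] tau6 -1.671 q6 1.091 yaw 0.278
M [ 0.498 -0.83   0.352] F [ 5.1  1.4 -1. ] tau6 -1.671 q6 1.28 yaw 0.09
M [ 0.431 -0.858  0.286] F [ 4.8  1.5 -1.6] tau6 -1.671 q6 1.468 yaw -0.099
M [ 0.509 -1.025 -0.104] F [ 6.   2.7 -1.1] tau6 0.12 q6 1.463 yaw -0.094
```

```bash
python3 -m pendant '[0,0,0,0,0,0.06,-1, 0,0,0,0,0,0.12,-1]' 40 >/dev/null; python3 m.py
python3 -m pendant '[0,0,0,0,0,0.06,-1, 0,0,0,0,0,0.12,-1]' 40 >/dev/null; python3 m.py
python3 -m pendant '[0,0,0,0,0,0.06,-1, 0,0,0,0,0,0.12,-1]' 40 >/dev/null; python3 m.py
python3 -m pendant '[0,0,0,0,0,0.0,-1, 0,0,0,0,0,0,-1]' 40 >/dev/null; python3 m.py
python3 -m pendant '[0,0,0,0,0,0,0.3, 0,0,0,0,0,0,0.3, 0,0,0,0,0,0,0.3, 0,0,0,0,0,0,0.3, 0,0,0,0,0,0,0.3, 0,0,-0.06,0,0,0,0.3, 0,0,-0.13,0,0,0,0.3, 0,0,-0.2,0,0,0,0.3, 0,0,-0.28,0,0,0,1, 0,0,-0.33,0,0,0,1, 0,0,-0.33,0,0,0,1, 0,0,-0.33,0,0,0,1]' 40
python3 - <<'E'
from h import *
p=[vision.camera(n) for n in('wrist','wrist','wrist')][-1]
cv2.imwrite('pics/w15.png',p['pixels'][:,:,::-1])
p4=p
print(status.get_obs()['ee_pos'],status.get_obs()['eef_rot'])
c=proj(p,[.4903,-.0625,.201])[0];x,y=map(int,c);print(c)
print(proj(p,[[.4903+.0216*np.cos(a),-.0625+.0216*np.sin(a),.201] for a in(0,np.pi/2)]))
w=p['pixels'][y-36:y+36,x-36:x+36].min(2)
m=(w>120).astype(np.uint8);n,l,st,ce=cv2.connectedComponentsWithStats(m)
for i in range(1,n):
    if st[i,4]>8:
        vv,uu=np.where(l==i);pts=np.array([back(p,(a+x-36,b+y-36),.202)[:2] for a,b in zip(uu,vv)])-[.4903,-.0625]
        ev,V=np.linalg.eigh(np.cov(pts.T));print(st[i],ce[i]+[x-36,y-36],pts.mean(0).round(4),"axis",np.degrees(np.arctan2(V[1,1],V[0,1])).round(1),np.sqrt(ev).round(4))
E
```

```text
M [ 0.296 -0.896  0.333] F [ 4.9  1.1 -1.1] tau6 -1.827 q6 1.654 yaw -0.285
M [ 0.159 -0.899  0.258] F [ 4.4 -0.4 -0.8] tau6 -1.671 q6 1.843 yaw -0.474
M [ 0.016 -0.788  0.245] F [ 4.2 -0.3 -1.3] tau6 -1.671 q6 2.031 yaw -0.662
M [-0.081 -1.057 -0.04 ] F [ 5.4 -1.8 -0.7] tau6 0.136 q6 2.025 yaw -0.656
time_s: 70.2
ee_pos: [0.49, -0.0629, 0.3049]
eef_rot: [3.142, 0.0, -0.659]
force: [-0.7, -0.2, -0.5]
grip_width: 0.0897
grip_force: 0.0
[ 0.48974541 -0.06283612  0.30407545] [ 3.14066064e+00  1.90236744e-03 -6.59565988e-01]
[320.09397249 224.18015094]
[[302.2751334  201.83198526]
 [297.65648428 241.05041735]]
[  0   0  35  38 354] [291.68644068 202.95480226] [0.0258 0.0066] axis 114.8 [0.0044 0.009 ]
[10  0  8  5 26] [297.03846154 189.42307692] [ 0.0313 -0.0029] axis 66.1 [0.0009 0.0014]
[ 36   0  36  21 322] [345.53726708 195.09006211] [ 0.0062 -0.0285] axis -158.4 [0.0033 0.0061]
[ 30  30  24  20 173] [322.8150289  225.86705202] [-0.0021 -0.001 ] axis -165.9 [0.0022 0.0049]
```

```bash
python3 -m pendant '[0,0,0,0,0,-0.09,1, 0,0,0,0,0,-0.18,1, 0,0,0,0,0,-0.27,1, 0,0,0,0,0,-0.36,1, 0,0,0,0,0,-0.45,1, 0,0,0,0,0,-0.54,1, 0,0,0,0,0,-0.63,1, 0,0,0,0,0,-0.72,1, 0,0,0,0,0,-0.81,1, 0,0,0,0,0,-0.9,1, 0,0,0,0,0,-1,1, 0,0,0,0,0,-1,1]'  >/dev/null
python3 -m pendant '[0,0,0,0,0,-0.09,1, 0,0,0,0,0,-0.18,1, 0,0,0,0,0,-0.27,1, 0,0,0,0,0,-0.31,1, -0.05,0,0,0,0,-0.31,1, -0.12,0,0,0,0,-0.31,1, -0.12,0,0,0,0,-0.31,1, -0.12,0,0,0,0,-0.31,1]'
python3 - <<'E'
from h import *
p=[vision.camera(n) for n in('wrist','wrist','wrist')][-1]
cv2.imwrite('pics/w16.png',p['pixels'][:,:,::-1])
o=status.get_obs();print(o['ee_pos'],o['eef_rot'])
e=proj(p,[[.4903,-.0625,.203],[.4787,-.1433,.2],[.489,-.062,.071]]);print(e)
x,y=map(int,e[0]);c2,st2,m2=colmask(p,(0,0,0),(180,90,60),(x-50,y-50,x+50,y+50));print("knob",c2,st2,back(p,c2,.195))
x,y=map(int,e[1]);c3,st3,m3=colmask(p,(0,110,50),(14,255,170),(x-40,y-40,x+40,min(y+40,270)));h=back(p,c3,.195);print("handle",c3,st3,h)
k=back(p,c2,.195);print("arm dir",np.degrees(np.arctan2(*(h-k)[:2][::-1])))
t=vision.camera('top')
for n,q in(('w',p),('t',t)):
  for nm in('caul','plunger','screw_tin'):
    for d in silhouettes(nm,q)[:1]:
      v,u=np.where(d['region']);print(n,nm,d['score'],d['extent'],back(q,(u.mean(),v.mean()),.027 if nm=='screw_tin' else .06))
E
```

```text
time_s: 72.35
ee_pos: [0.4532, -0.1105, 0.3051]
eef_rot: [-3.141, -0.0, 1.394]
force: [0.1, -0.1, -0.2]
grip_width: 0.0935
grip_force: 0.0
[ 0.45367717 -0.10978437  0.30505404] [-3.14111470e+00 -1.60521386e-04  1.39733105e+00]
[[358.68959555 152.47738971]
 [359.15552082 259.16692692]
 [346.25384311 142.44915196]]
knob [357.49886415 150.67196729] [ 329  122   58   61 2201] [ 0.49021707 -0.06175852  0.195     ]
handle [360.01120448 250.61204482] [348 233  29  37 714] [ 0.48058933 -0.13816514  0.195     ]
arm dir -97.18179613273259
w caul 0.96 [302.6, 114.5, 387.2, 171.4] [ 0.47305514 -0.05419965  0.06      ]
w screw_tin 0.59 [528.7, 267.3, 613.5, 339.7] [ 0.73588809 -0.3045739   0.027     ]
t caul 0.47 [174.6, 271.4, 191.1, 298.7] [0.51847072 0.11454468 0.06      ]
t plunger 0.37 [174.2, 275.1, 190.1, 300.8] [0.51871026 0.1146185  0.06      ]
t screw_tin 0.57 [359.9, 165.0, 402.1, 207.2] [ 0.73267764 -0.30282962  0.027     ]
```

```bash
python3 -c "
from station import order
print(order.hand_in())"
```

```text
the job is handed in; nothing more can be done
None
```

I handed the job in at about 73 s: the caul lies plate up on the two pine blocks (all I found) in the nest, the arm is shut on its stop, and the tin of screws was not moved. The knob is tight; from the torque and turn angle I estimate it slipped about three clicks, though I did not see the clicks directly.

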